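# Square a glass block in the marking jig

## Task

Set up the marking jig for the green glass block: first slide the loose red square stop all the way down over the square post on the jig. Then lay the green block flat on the jig plate and press it into the corner, one long side against the brass fence and one end against the stop you just fitted, and finish with the robot still holding it pressed firmly against both (a few newtons each). Leave the other things on the bench where they are.

Things in the scene. Friction and masses are not known exactly. Their poses are not given: they have to be found in the camera images.
- jig: The marking jig, fixed to the bench: a white plate 190 mm (its x) by 150 mm (its y) by 15 mm thick. Origin: centre of the plate's underside, on the bench; z up, so the plate's top is at z = 15 mm. It carries the brass fence on its +y side and the dark square post towards its +x end. The corner to press into opens towards -x and -y of this frame.
- fence: Low brass bar fixed on the jig plate: 115 mm along the jig's x, 12 mm in y, 10 mm high above the plate. Origin: centre of its underside, at (-27.5, 51, 15) mm in the jig's frame; axes as the jig's. Its working face looks to -y, at y = +45 mm of the jig's frame. Fingers holding a block more than 12 mm above the plate pass over the fence.
- post_foot (a point): Foot of the dark steel square post, on its axis at the plate's top: (58, 10, 15) mm in the jig's frame. The post is 18 mm square with its sides parallel to the jig's x and y, and stands 40 mm above the plate; its top 6 mm taper to 12 mm square. Axes as the jig's.
- stop_center (a point): Centre of the loose red stop, a steel block 46 x 46 mm, 34 mm high, about 150 g, standing on the bench (this point is 17 mm above its underside, z up). A 20 mm square hole runs right through along z, sides parallel to the block's; its lower mouth is chamfered 2 mm. It fits the post in any of its four quarter turns, with 1 mm play on each side.
- green_center (a point): Centre of the loose green glass block, 80 mm (its x) by 50 mm (its y) by 40 mm high, flat on the bench (the point is 20 mm above its underside); about 380 g. Either end and either long side may be used. Its 50 mm width is the one to grip.
- seat (a point): Where the green block's centre belongs when it lies flat in the corner against fence and stop: (-5, 20, 35) mm in the jig's frame, axes as the jig's; the block's long (80 mm) sides then run along x. The stop's play may shift the block about 1 mm.
- green_block: The same green block; origin at the centre of its underside.
- stop: The same red stop; origin at the centre of its underside. Seated on the post, its underside lies on the jig plate, and its face towards the jig's -x, at x = +35 mm of the jig's frame, is the second side of the corner. It gives way by its play (up to 2 mm) before it stands firm. Faces rub with a friction of about 1, so pressing hard on one side of the corner drags against sliding towards the other.
- amber_center (a point): Amber glass block of the same size as the green one, not wanted now: leave it where it stands. The point is its centre.
- blue_center (a point): Blue glass block of the same size as the green one, not wanted now: leave it where it stands. The point is its centre.
- tin: Yellow tin with a blue band, 74 mm across, 100 mm high, a bystander to leave alone. Origin: centre of its underside.
- cutter: Glass cutter with a blue handle lying on the bench, 140 mm long along its x, 22 mm wide, 16 mm high, a bystander. Origin at its middle, on the bench.
Not all that is in view belongs to the job. Of the things that look like the stop, the smallest one is meant.

How it is judged:
By the outcome, as a careful person would: the job done as asked, in the order asked, and still so for the second after the job is handed in, while the arm keeps its last pose, push and grip.
It also fails if it takes over 72 s, if anything falls off the work surface, if the arm or the gripper's body presses on something with over 40 N, if the wrist force passes 120 N, or if a joint passes its speed limit or range.

## Robot

A 6-joint arm with a two-finger parallel gripper is mounted at the origin on the work surface. World frame = base frame: x ahead of the robot, y to its left, z up, the work surface at z = 0. Lengths are in mm, angles in rad, forces in N, time in s.
With the tool pointing down it reaches from about 350 to 975 mm from the base axis. Payload 7.1 kg.
Tool frame: the origin (TCP) lies midway between the tips of the shut fingers; the grasp point (between the pads) lies 19 mm behind it (ctrl.hold_point_z is the distance from the TCP to the grasp point, in mm); z points along the fingers, y is the direction in which the jaws open and shut (so a half turn about z gives the same grasp; the last joint's range is limited). The gripper opens to 88 mm and grips with 3 to 60 N. Pads are 20 mm wide; open, the fingers measure 115 mm over their backs; the gripper's body (75 mm by 178 mm) begins 61 mm behind the grasp point.
Start: joints at [-1.252, 0.423, 1.63, -0, 1.089, -0.019], TCP at [207.15, -589.656, 222.675] pointing down, gripper open.
Joint ranges: [-3, 3], [-0.9, 2.11], [0.09, 2.58], [-1.31, 4.45], [0.11, 2.69], [-2.54, 2.54]. Speed limits (rad/s): [2.39, 2.39, 3.01, 3.14, 3.14, 3.14].

## Interface

Orientations are given as a rotation vector (axis times angle).
In Python, from workcell import ctrl, eyes gives the robot as it stands.
- The arm moves only by the tool move_arm, never from a script. Its argument "deltas" is a list of rows, each a list of 6 numbers: the shift along the tool's x, y, z in mm, then the turn, a rotation vector about the tool's x, y, z in rad. A call has 1 to 5 rows; each row shifts and turns the pose as measured when the row begins, along the tool's axes as they then stand; what a row does not reach is not made up. A row lasts 1/12 s, in which the tool goes at most 41.7 mm and 7.16 degrees, less where a joint would pass 70% of its speed; a pose out of reach is approached as far as the arm can. A call is refused whole if a number of a shift passes 41.7 or a number of a turn 0.125, either way. A call with a gripper value outside its range is refused whole. "hand" is the closure, from -1 (fully open) to 1 (shut), set as the call begins (left out, the last holds). The fingers move at their own pace and stop on an object; the grip force is fixed at half the most. Time passes only in rows, so rows that do not move let the fingers close. It gives the time, the measured TCP pose, the force and the opening at its end, in the units of the state.
- ctrl.get_obs(): the state, without advancing time (a new reading comes with each control period).
- eyes.get_image(name): name is "side" or "top"; returns a dict with "frame" (420x560x3 uint8, red, green, blue), "range_z" (420x560 float32, mm along the optical axis (not along the pixel's ray), 0 where there is no reading), "fx", "fy", "cx", "cy" (pixels), "cam_to_world" (4x4, takes a point from camera to world coordinates). Camera axes: x right, y down, z forward; pixel columns grow to the right and rows downward; lengths in mm; the calibration is good to about 2 mm. A picture is of the moment at which its call begins.
- ctrl.close_job(): hands the job in, once; it reports no verdict.
The state is a dict: "t": time; "qpos": joint angles; "qvel": joint speeds; "joint_torque": joint torques, N m; "ee_pos": TCP position; "orientation": TCP orientation; "ft_force": force on the tool from outside, world axes, zero at the start; "moment": the same for the moment, N m; "width": finger opening in mm.
Only numpy, scipy, OpenCV 4.12 (cv2) and the standard library are available. Lean on these libraries where they do the work, as an engineer would, in place of code of your own. Each camera call takes 0.05 s, during which the arm holds its last target.

## Working session

There is one attempt and no reset: what is moved stays moved. The work goes in short steps, Python scripts to look and compute and a tool call to move; the robot and the scene stay as the last step left them, time stands still between calls to the robot, and variables do not carry over. Pictures are saved under pics/ and viewed, and the job is handed in when it is done.

Besides the shell and the picture viewer there is one more tool, called after "Call:" as name(argument=value, ...) on one line, values as JSON. move_arm: Moves the arm, as the interface text tells. Its arguments: {"type":"object","properties":{"deltas":{"type":"array"},"hand":{"type":"number"}},"required":["deltas"]}

```bash
mkdir -p pics; ls; cat > h.py <<'E'
import numpy as np,cv2
from workcell import ctrl,eyes
def snap(n,f):
    im=eyes.get_image(n); cv2.imwrite(f'pics/{f}.png',im['frame'][:,:,::-1]); np.savez(f'pics/{f}.npz',**im); return im
def world(im):
    z=im['range_z']; v,u=np.mgrid[:z.shape[0],:z.shape[1]]
    P=np.stack([(u-im['cx'])/im['fx']*z,(v-im['cy'])/im['fy']*z,z,np.ones_like(z)],-1)@np.array(im['cam_to_world']).T
    P=P[...,:3]; P[z==0]=np.nan; return P
E
python3 - <<'E'
from h import *
for n in('top','side'): 
    im=snap(n,n+'0'); print(n,im['fx'],im['cx'],im['cy']);print(np.round(im['cam_to_world'],3))
print(ctrl.get_obs(),ctrl.hold_point_z)
E
```

```text
pics
top 405.15184308003893 280.93844177079944 210.88626090895505
[[-2.200000e-02 -9.770000e-01  2.130000e-01  3.041430e+02]
 [-1.000000e+00  2.200000e-02 -1.000000e-03  2.106900e+01]
 [-4.000000e-03 -2.130000e-01 -9.770000e-01  1.086735e+03]
 [ 0.000000e+00  0.000000e+00  0.000000e+00  1.000000e+00]]
side 403.1590952649214 270.52117671279257 212.23978931795673
[[-9.42000e-01 -1.91000e-01  2.77000e-01  2.74730e+02]
 [-3.36000e-01  5.52000e-01 -7.63000e-01  7.37397e+02]
 [-7.00000e-03 -8.12000e-01 -5.84000e-01  6.09237e+02]
 [ 0.00000e+00  0.00000e+00  0.00000e+00  1.00000e+00]]
{'t': 0.1, 'qpos': array([-1.25199834e+00,  4.23735062e-01,  1.63057818e+00,  5.19731421e-05,
        1.08860969e+00, -1.89549171e-02]), 'qvel': array([ 3.77750397e-05, -2.42321088e-03, -4.64669162e-04, -9.11003492e-04,
       -8.28590987e-05, -1.54024879e-03]), 'joint_torque': array([-8.33890772e-04, -5.45612025e+01, -2.74324876e+01,  6.45134551e-02,
        1.89060322e-02, -5.34204207e-05]), 'ee_pos': array([ 207.01705075, -589.20504789,  222.01167158]), 'orientation': array([-3.09560401e+00, -5.27763255e-01,  2.40507453e-04]), 'ft_force': array([-0.42457303,  0.31221406,  0.15323542]), 'moment': array([ 0.02380376,  0.01830144, -0.02033379]), 'width': 87.34621797177658} 18.700000000000003
```

View pics/top0.png

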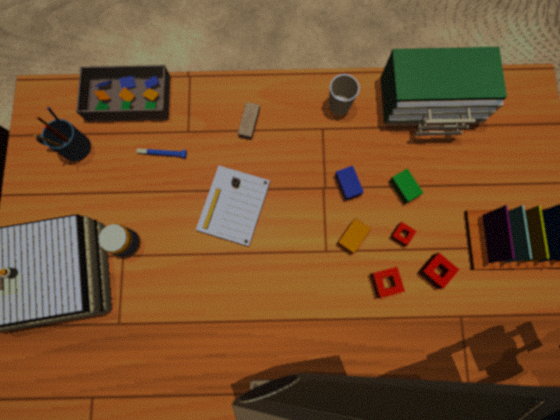

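View pics/side0.png

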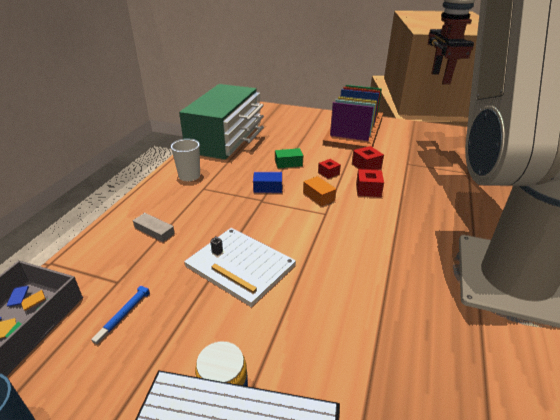

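In the top view there are three red square rings, at px (403,234), (388,282) and (439,270). The one at (403,234) looks smallest, which fits the stop. The jig is the white plate at (233,205), with the brass fence at (212,208) and the dark post at (236,183). The green block is at (406,186). I'll measure these and confirm with a crop.

```bash
cat >> h.py <<'E'
def rect(W,mask,zlo,zhi):
    m=mask&(W[...,2]>zlo)&(W[...,2]<zhi)
    m=m.astype(np.uint8); n,l,s,c=cv2.connectedComponentsWithStats(m)
    out=[]
    for i in range(1,n):
        if s[i,4]<15: continue
        P=W[l==i]; r=cv2.minAreaRect(P[:,:2].astype(np.float32))
        out.append((c[i].round(),s[i,4],np.round(r[0],1),np.round(r[1],1),round(r[2],1),np.round(np.median(P[:,2]),1)))
    return out
def hsv(im): return cv2.cvtColor(im['frame'],cv2.COLOR_RGB2HSV).astype(int)
E
python3 - <<'E'
from h import *
for n in('top0','side0'):
    im=dict(np.load(f'pics/{n}.npz')); W=world(im); h=hsv(im); H,S,V=h[...,0],h[...,1],h[...,2]
    print(n)
    def show(t,o):
        print(t); [print('  ',*x) for x in o]
    red=((H<4)|(H>172))&(S>150)&(V>60)
    show('red top',rect(W,red,27,60))
    show('green',rect(W,(H>50)&(H<75)&(S>120)&(V>50),33,60))
    show('white',rect(W,(S<90)&(V>110),8,22))
    show('yellow/fence',rect(W,(H>15)&(H<32)&(S>100),20,32))
    show('dark post',rect(W,(V<70),35,70))
c=cv2.imread('pics/top0.png')
a=cv2.resize(c[150:310,325:475],None,fx=3.5,fy=3.5,interpolation=cv2.INTER_CUBIC)
cv2.imwrite('pics/crop0.png',a)
E
```

```text
top0
red top
   [403. 233.] 190 [ 466.5 -300.3] [43.6 42.7] 55.4 33.2
   [440. 270.] 502 [ 368.2 -381. ] [65.  62.8] 45.6 47.3
   [388. 282.] 388 [ 341. -246.] [59.  63.3] 12.9 47.3
green
   [407. 185.] 485 [ 596.5 -320. ] [75.6 48.9] 28.5 39.3
white
   [142. 151.] 32 [720.8 406.9] [27.2  9.4] 84.1 11.1
   [234. 205.] 3403 [560.1 151.3] [150.2 190.7] 71.7 14.2
yellow/fence
   [126.  91.] 29 [898.7 456.8] [33.4 15.3] 82.3 21.9
   [151.  96.] 54 [887.5 385. ] [30.6 29.2] 44.1 22.4
   [211. 209.] 147 [548.7 207.3] [ 10.6 110.7] 71.8 23.9
dark post
   [119.  90.] 972 [889.  458.6] [239.7 141.5] 89.7 46.7
   [386.  96.] 199 [ 854.9 -281.1] [157.8  23.1] 9.4 51.6
   [345.  87.] 171 [ 875.2 -165.9] [62.9 24.7] 60.9 53.8
   [339. 105.] 110 [ 828.4 -148. ] [62.  20.2] 77.5 52.2
   [412. 121.] 41 [ 777.5 -342. ] [61.9 16.5] 81.1 38.3
   [ 60. 129.] 42 [773.3 619.4] [ 6.9 16.3] 13.0 54.9
   [ 68. 129.] 43 [772.  596.1] [27.5 17.3] 28.2 53.9
   [ 75. 147.] 235 [722.5 580.3] [35.  81.2] 47.3 52.8
   [ 53. 137.] 55 [748.6 636.6] [ 6.3 19.9] 78.4 54.5
   [449. 133.] 16 [ 741.5 -449.8] [30.8  2.8] 8
[... 1496 characters left out ...]
9] [  3.9 192.4] 13.5 52.7
   [398.  73.] 53 [  354.5 -1195.6] [  3.8 217.9] 13.6 53.1
   [376. 112.] 24 [ 386.2 -693.3] [100.4   3.5] 89.9 51.8
   [350. 129.] 381 [ 448.  -516.5] [ 14.4 126.8] 89.7 52.9
   [208. 141.] 316 [ 865.6 -278.6] [144.6  11. ] 0.4 56.3
   [359. 157.] 37 [ 389.5 -357.3] [ 6.  57.1] 46.1 39.7
   [216. 244.] 72 [615.4 145.5] [17.8 18.4] 71.9 45.3
   [493. 264.] 308 [60.9 25.1] [10.8 67.3] 22.0 53.2
   [ 29. 274.] 630 [893.4 372.7] [ 57.2 130. ] 90.0 47.8
   [ 36. 320.] 1076 [820.2 431.6] [  5.8 178.7] 0.1 47.5
   [245. 382.] 24 [425.1 437.2] [ 1.6 13.7] 1.9 65.5
   [  2. 394.] 79 [754.3 566.2] [20.5  3.1] 24.9 53.1
   [ 21. 411.] 201 [707.  578.4] [ 4.9 35. ] 33.5 57.1
```

View pics/crop0.png

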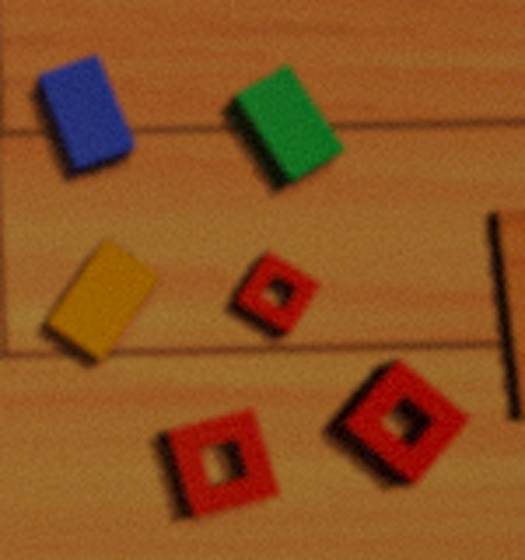

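The crop confirms it. The stop is the red ring at top-view px (403,234): 46 mm square and 34 mm high, standing at about (466.5, -300). The other two are about 64 mm across and 47 mm high. The jig measures about (559.5, 152) with its x axis at yaw -18.3°. The green block is at about (597, -319) with its long axis at 28.6°.

```bash
cat >> h.py <<'E'
from scipy.spatial.transform import Rotation as R
def state():
    o=ctrl.get_obs(); r=R.from_rotvec(o['orientation']); m=r.as_matrix()
    psi=np.degrees(np.arctan2(m[1,0],m[0,0]))
    print('t %.2f'%o['t'],'pos',np.round(o['ee_pos'],1),'psi %.2f'%psi,'zaxis',np.round(m[:,2],3),'F',np.round(o['ft_force'],1),'M',np.round(o['moment'],2),'w %.1f'%o['width'],'q6 %.2f'%o['qpos'][5])
    return np.array(o['ee_pos']),r
def plan(pos,psi,n,smax=40):
    """n rows, world straight line, tool down with tool x at yaw psi deg"""
    p,r=state(); a=np.radians(psi)
    rt=R.from_matrix(np.array([[np.cos(a),np.sin(a),0],[np.sin(a),-np.cos(a),0],[0,0,-1.]]))
    rv=(r.inv()*rt).as_rotvec()/n; d=(np.array(pos)-p)/n
    for i in range(n):
        s=r.inv().apply(d); print([round(float(x),1) for x in s]+[round(float(x),4) for x in rv]); r=r*R.from_rotvec(rv)
E
python3 -c "
from h import *
plan([466.5,-300,130],55,12)"
```

```text
t 0.10 pos [ 207.  -589.2  222. ] psi 19.35 zaxis [-0.     0.001 -1.   ] F [-0.4  0.3  0.2] M [ 0.02  0.02 -0.02] w 87.3 q6 -0.02
[28.4, -15.6, 7.7, -0.0001, -0.0, -0.0519]
[29.2, -14.1, 7.7, -0.0001, -0.0, -0.0519]
[29.8, -12.5, 7.7, -0.0001, -0.0, -0.0519]
[30.5, -11.0, 7.7, -0.0001, -0.0, -0.0519]
[31.0, -9.4, 7.7, -0.0001, -0.0, -0.0519]
[31.4, -7.8, 7.7, -0.0001, -0.0, -0.0519]
[31.8, -6.1, 7.7, -0.0001, -0.0, -0.0519]
[32.1, -4.5, 7.7, -0.0001, -0.0, -0.0519]
[32.3, -2.8, 7.7, -0.0001, -0.0, -0.0519]
[32.4, -1.1, 7.7, -0.0001, -0.0, -0.0519]
[32.4, 0.5, 7.7, -0.0001, -0.0, -0.0519]
[32.3, 2.2, 7.7, -0.0001, -0.0, -0.0519]
```

Call:
move_arm(deltas=[[28.4,-15.6,4,0,0,-0.052],[29.2,-14.1,4,0,0,-0.052],[29.8,-12.5,5,0,0,-0.052],[30.5,-11,6,0,0,-0.052],[31,-9.4,7,0,0,-0.052]])

```text
t: 0.52
ee_pos: [314.3, -469.3, 194.6]
orientation: [3.001, 0.926, -0.002]
ft_force: [-0.2, -0.3, 0.3]
width: 88.0
```

Call:
move_arm(deltas=[[31.4,-7.8,8,0,0,-0.052],[31.8,-6.1,9,0,0,-0.052],[32.1,-4.5,10,0,0,-0.052],[32.3,-2.8,11,0,0,-0.052],[32.4,-1.1,11,0,0,-0.052]])

```text
t: 0.93
ee_pos: [425.4, -341.5, 143.4]
orientation: [2.847, 1.324, -0.002]
ft_force: [-0.1, 0.1, -0.5]
width: 88.0
```

```bash
python3 -c "
from h import *
plan([466.5,-300,130],55,5)"
```

```text
t 0.93 pos [ 425.4 -341.5  143.4] psi 49.86 zaxis [-0.    -0.002 -1.   ] F [-0.1  0.1 -0.5] M [-0.01 -0.04 -0.04] w 88.0 q6 0.00
[11.7, 0.9, 2.7, 0.0002, 0.0003, -0.0179]
[11.6, 1.1, 2.7, 0.0002, 0.0003, -0.0179]
[11.6, 1.3, 2.7, 0.0002, 0.0003, -0.0179]
[11.6, 1.5, 2.7, 0.0002, 0.0003, -0.0179]
[11.6, 1.8, 2.7, 0.0002, 0.0003, -0.0179]
```

Call:
move_arm(deltas=[[11.7,0.9,2.7,0,0,-0.018],[11.6,1.1,2.7,0,0,-0.018],[11.6,1.3,2.7,0,0,-0.018],[11.6,1.5,2.7,0,0,-0.018],[11.6,1.8,2.7,0,0,-0.018]])

```text
t: 1.35
ee_pos: [468.9, -293.1, 126.5]
orientation: [-2.775, -1.465, 0.005]
ft_force: [-0.4, 0.8, 0.3]
width: 87.7
```

```bash
python3 -c "
from h import *
plan([466.5,-300,130],55,1)
a=snap('top','t1');b=snap('side','s1')
A=a['frame'][150:330,310:490];B=b['frame'][80:260,240:420]
cv2.imwrite('pics/c1.png',cv2.resize(np.hstack([A,B]),None,fx=2.2,fy=2.2)[:,:,::-1])
"
```

```text
t 1.35 pos [ 468.9 -293.1  126.5] psi 55.66 zaxis [-0.005  0.001 -1.   ] F [-0.4  0.8  0.3] M [-0.03 -0.07  0.03] w 87.7 q6 0.02
[-7.0, 1.9, -3.5, -0.0046, 0.0014, 0.0116]
```

View pics/c1.png

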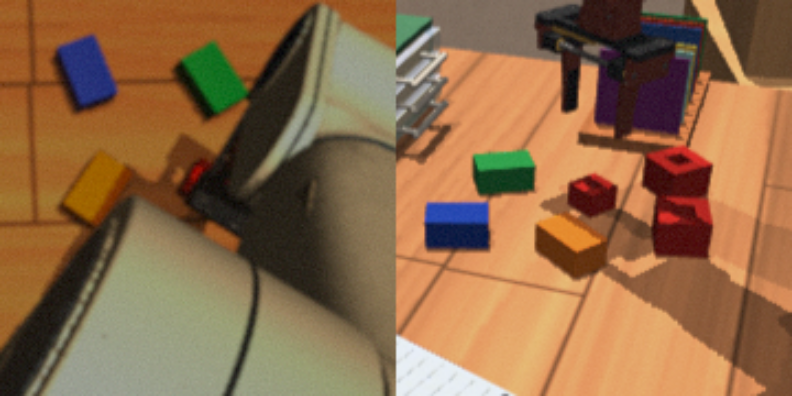

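The top view is mostly blocked by the arm. The side view shows the gripper (crop ~620,70) above and behind the small red stop (592,195), and the way down is clear. I'll correct the offset and descend.

Call:
move_arm(deltas=[[-7,1.9,0,-0.005,0.001,0.012],[0,0,25,0,0,0],[0,0,25,0,0,0],[0,0,20,0,0,0],[0,0,5,0,0,0]])

```text
t: 1.87
ee_pos: [468.1, -306.0, 52.9]
orientation: [2.782, 1.438, 0.007]
ft_force: [-0.2, -0.3, 0.5]
width: 87.7
```

```bash
python3 -c "
from h import *
plan([466.5,-300,5],55,3)
b=snap('side','s2')
B=b['frame'][80:260,240:420]
cv2.imwrite('pics/c2.png',cv2.resize(B,None,fx=3,fy=3)[:,:,::-1])
"
```

```text
t 1.87 pos [ 468.1 -306.    52.9] psi 54.67 zaxis [ 0.008 -0.007 -1.   ] F [-0.2 -0.3  0.5] M [-0.01  0.01  0.06] w 87.7 q6 0.02
[1.3, -1.8, 16.0, 0.0036, 0.0003, -0.0019]
[1.3, -1.7, 16.0, 0.0036, 0.0003, -0.0019]
[1.3, -1.6, 16.0, 0.0036, 0.0003, -0.0019]
```

View pics/c2.png

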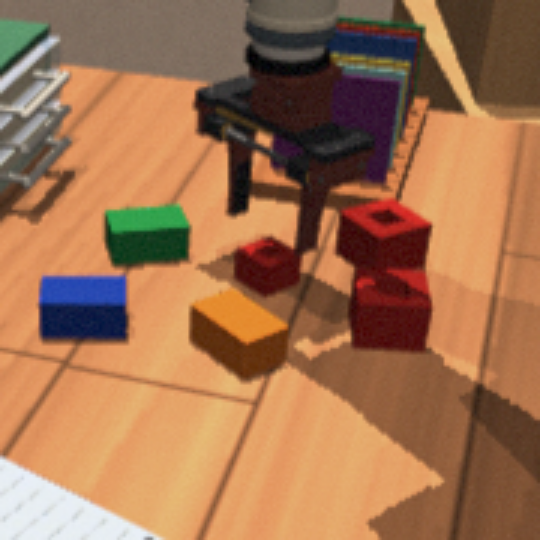

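The fingers at (237,190) and (310,235) straddle the stop at (267,265). The overshoot comes from the arm still moving as each row starts, so I'll step more gently.

Call:
move_arm(deltas=[[2,-2.5,0,0.005,0,0],[0,0,0,0,0,0],[0,0,12,0,0,0],[0,0,6,0,0,0],[0,0,0,0,0,0]])

```text
t: 2.33
ee_pos: [468.3, -306.2, 37.6]
orientation: [2.784, 1.433, 0.007]
ft_force: [0.1, -0.1, 0.1]
width: 88.2
```

```bash
python3 -c "
from h import *
plan([466.5,-300,5],55,3)"
```

```text
t 2.33 pos [ 468.3 -306.2   37.6] psi 54.47 zaxis [ 0.009 -0.007 -1.   ] F [ 0.1 -0.1  0.1] M [-0.02 -0.03 -0.05] w 88.2 q6 0.02
[1.3, -1.8, 10.9, 0.0038, 0.0004, -0.0031]
[1.3, -1.8, 10.9, 0.0038, 0.0004, -0.0031]
[1.3, -1.7, 10.9, 0.0038, 0.0004, -0.0031]
```

Call:
move_arm(deltas=[[4,-5.5,8,0.008,0.001,-0.008],[0,0,0,0,0,0]])

```text
t: 2.5
ee_pos: [466.2, -299.5, 29.2]
orientation: [2.785, 1.448, 0.002]
ft_force: [0.4, 0.7, 0.1]
width: 87.9
```

```bash
python3 -c "
from h import *
plan([466.5,-300,5],55,3)"
```

```text
t 2.50 pos [ 466.2 -299.5   29.2] psi 54.96 zaxis [ 0.003 -0.002 -1.   ] F [0.4 0.7 0.1] M [-0.03  0.02  0.03] w 87.9 q6 0.02
[-0.1, 0.1, 8.1, 0.0011, -0.0, -0.0003]
[-0.1, 0.2, 8.1, 0.0011, -0.0, -0.0003]
[-0.1, 0.2, 8.1, 0.0011, -0.0, -0.0003]
```

Call:
move_arm(deltas=[[0,0,10,0.002,0,0],[0,0,6,0,0,0],[0,0,4,0,0,0],[0,0,0,0,0,0]])

```text
t: 2.83
ee_pos: [466.5, -298.9, 6.9]
orientation: [2.786, 1.451, 0.001]
ft_force: [-0.0, -0.0, 0.1]
width: 88.1
```

```bash
python3 -c "
from h import *
plan([466.5,-300,5],55,1)"
```

```text
t 2.83 pos [ 466.5 -298.9    6.9] psi 55.03 zaxis [ 0.001 -0.    -1.   ] F [-0.  -0.   0.1] M [-0.02 -0.03 -0.04] w 88.1 q6 0.02
[-0.9, 0.6, 1.9, 0.0009, -0.0001, 0.0005]
```

Call:
move_arm(deltas=[[0,0,0,0,0,0],[0,0,0,0,0,0],[0,0,0,0,0,0],[0,0,0,0,0,0],[0,0,0,0,0,0]], hand=1)

```text
t: 3.25
ee_pos: [466.5, -298.9, 6.7]
orientation: [2.786, 1.451, 0.0]
ft_force: [-0.3, -0.9, -0.2]
width: 58.3
```

Call:
move_arm(deltas=[[0,0,0,0,0,0],[0,0,0,0,0,0],[0,0,0,0,0,0]])

```text
t: 3.5
ee_pos: [466.9, -299.2, 7.2]
orientation: [2.785, 1.451, 0.001]
ft_force: [-0.0, 1.2, -1.5]
width: 45.6
```

```bash
python3 -c "
from h import *
plan([466.5,-300,130],55,1)"
```

```text
t 3.50 pos [ 466.9 -299.2    7.2] psi 55.02 zaxis [ 0.001 -0.001 -1.   ] F [-0.   1.2 -1.5] M [-0.04 -0.03 -0.05] w 45.6 q6 0.02
[-0.9, 0.4, -122.8, 0.0016, -0.0001, 0.0004]
```

Call:
move_arm(deltas=[[0,0,-5,0,0,0],[0,0,-15,0,0,0],[0,0,-30,0,0,0],[0,0,-35,0,0,0],[0,0,-20,0,0,0]])

```text
t: 3.92
ee_pos: [462.4, -296.3, 110.8]
orientation: [-2.777, -1.446, 0.009]
ft_force: [0.3, -1.0, -0.8]
width: 45.9
```

```bash
python3 -c "
from h import *
plan([615.5,143,140],71.7,14)"
```

```text
t 3.92 pos [ 462.4 -296.3  110.8] psi 55.02 zaxis [-0.01   0.007 -1.   ] F [ 0.3 -1.  -0.8] M [-0.06 -0.1  -0.02] w 45.9 q6 0.02
[32.0, -9.1, -2.0, -0.0009, -0.0001, -0.0208]
[32.2, -8.4, -2.0, -0.0009, -0.0001, -0.0208]
[32.3, -7.7, -2.0, -0.0009, -0.0001, -0.0208]
[32.5, -7.0, -2.0, -0.0009, -0.0001, -0.0208]
[32.6, -6.4, -2.0, -0.0009, -0.0001, -0.0208]
[32.7, -5.7, -2.0, -0.0009, -0.0001, -0.0208]
[32.9, -5.0, -2.0, -0.0009, -0.0001, -0.0208]
[33.0, -4.3, -2.0, -0.0009, -0.0001, -0.0208]
[33.0, -3.6, -2.1, -0.0009, -0.0001, -0.0208]
[33.1, -2.9, -2.1, -0.0009, -0.0001, -0.0208]
[33.2, -2.2, -2.1, -0.0009, -0.0001, -0.0208]
[33.2, -1.6, -2.1, -0.0009, -0.0001, -0.0208]
[33.2, -0.9, -2.1, -0.0009, -0.0001, -0.0208]
[33.2, -0.2, -2.1, -0.0009, -0.0001, -0.0208]
```

Call:
move_arm(deltas=[[25,-7,-4,0,0,-0.02],[32.2,-8.4,-3,0,0,-0.021],[32.3,-7.7,-2,0,0,-0.021],[32.5,-7,-2,0,0,-0.021],[32.6,-6.4,-2,0,0,-0.021]])

```text
t: 4.33
ee_pos: [517.9, -148.7, 132.8]
orientation: [2.712, 1.585, 0.001]
ft_force: [0.6, 0.2, -2.7]
width: 45.9
```

Call:
move_arm(deltas=[[32.7,-5.7,-2,0,0,-0.021],[32.9,-5,-2,0,0,-0.021],[33,-4.3,-2,0,0,-0.021],[33,-3.6,-2,0,0,-0.021],[33,-2.9,-2,0,0,-0.021]])

```text
t: 4.75
ee_pos: [573.3, 16.1, 145.1]
orientation: [2.621, 1.731, 0.0]
ft_force: [0.6, -0.4, -1.7]
width: 45.9
```

```bash
python3 -c "
from h import *
plan([615.5,143,130],71.7,5)"
```

```text
t 4.75 pos [573.3  16.1 145.1] psi 66.90 zaxis [ 0. -0. -1.] F [ 0.6 -0.4 -1.7] M [-0.02 -0.04  0.03] w 45.9 q6 0.41
[26.7, -2.2, 3.0, 0.0, 0.0, -0.0168]
[26.7, -1.8, 3.0, 0.0, 0.0, -0.0168]
[26.7, -1.3, 3.0, 0.0, 0.0, -0.0168]
[26.7, -0.9, 3.0, 0.0, 0.0, -0.0168]
[26.8, -0.4, 3.0, 0.0, 0.0, -0.0168]
```

Call:
move_arm(deltas=[[27,-2.2,2,0,0,-0.017],[27,-1.8,3,0,0,-0.017],[27,-1.3,3,0,0,-0.017],[20,-0.9,3,0,0,-0.017],[12,-0.4,3,0,0,-0.017]])

```text
t: 5.17
ee_pos: [610.0, 134.1, 133.4]
orientation: [2.536, 1.853, 0.005]
ft_force: [-0.1, 0.4, -2.4]
width: 45.9
```

Call:
move_arm(deltas=[[0,0,0,0,0,0]])

```text
t: 5.25
ee_pos: [609.9, 136.1, 133.0]
orientation: [2.533, 1.857, 0.004]
ft_force: [-0.1, 0.4, -1.0]
width: 45.8
```

```bash
python3 -c "
from h import *
plan([615.5,143,75],71.7,1)
a=snap('top','t3');b=snap('side','s3')
A=a['frame'][120:260,160:300];B=b['frame'][140:340,130:330]
cv2.imwrite('pics/c3.png',np.hstack([cv2.resize(A,(390,390)),cv2.resize(B,(390,390))])[:,:,::-1])
"
```

```text
t 5.25 pos [609.9 136.1 133. ] psi 72.47 zaxis [ 0.003  0.001 -1.   ] F [-0.1  0.4 -1. ] M [-0.07  0.   -0.03] w 45.8 q6 0.51
[8.1, 3.1, 58.0, 0.002, -0.0018, 0.0135]
```

View pics/c3.png

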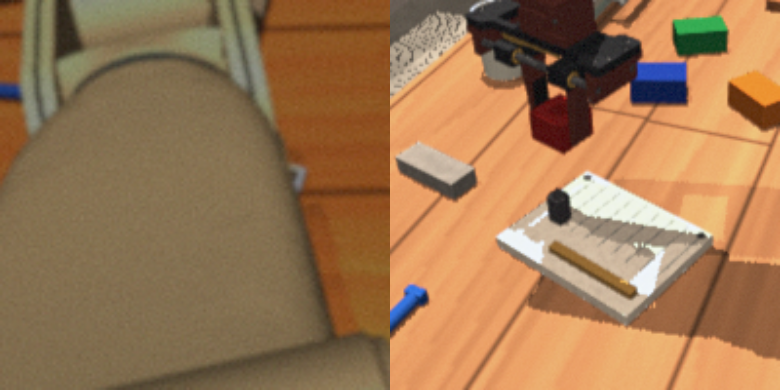

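The side view shows the stop held between the fingers at crop px (562,120), with the post at (558,207) still below and nearer the camera. I'll compare the two in the side camera, in the jig's axes.

```bash
cat >> h.py <<'E'
TH=np.radians(-18.3); EX=np.array([np.cos(TH),np.sin(TH)]); EY=np.array([-np.sin(TH),np.cos(TH)])
def jx(P): return P[...,:2]@EX
def jy(P): return P[...,:2]@EY
def hist(n,v):
    v=v[np.isfinite(v)]; print(n,len(v),'pct 2,10,25,50,75,90,98:',np.round(np.percentile(v,[2,10,25,50,75,90,98]),1))
E
python3 -c "
from h import *
im=dict(np.load('pics/side0.npz'));W=world(im);V=hsv(im)[...,2]
m=(V<70)&(W[...,2]>18)&(W[...,2]<49)&(abs(W[...,0]-615)<25)&(abs(W[...,1]-145)<25)
hist('post jx',jx(W[m]));hist('post jy',jy(W[m]))
m=(W[...,2]>56-8)&(W[...,2]<60)&(abs(W[...,0]-615)<25)&(abs(W[...,1]-145)<25)
hist('post top jx',jx(W[m]));hist('post top jy',jy(W[m])) 
m=(W[...,2]>10)&(W[...,2]<19)&(abs(W[...,0]-560)<125)&(abs(W[...,1]-150)<125)&(hsv(im)[...,1]<90)
hist('plate jx',jx(W[m]));hist('plate jy',jy(W[m]))
im=dict(np.load('pics/top0.npz'));W=world(im);V=hsv(im)[...,2]
m=(W[...,2]>48)&(W[...,2]<60)&(abs(W[...,0]-615)<25)&(abs(W[...,1]-145)<25)
hist('T post top jx',jx(W[m]));hist('T post top jy',jy(W[m])) 
m=(W[...,2]>10)&(W[...,2]<19)&(abs(W[...,0]-560)<125)&(abs(W[...,1]-150)<125)&(hsv(im)[...,1]<90)
hist('plate jx',jx(W[m]));hist('plate jy',jy(W[m]))
im=dict(np.load('pics/side3.npz' if 0 else 'pics/s3.npz'));W=world(im);h=hsv(im);H,S,V=h[...,0],h[...,1],h[...,2]
m=((H<5)|(H>172))&(S>140)&(W[...,2]>115)&(W[...,2]<170)&(abs(W[...,0]-610)<50)&(abs(W[...,1]-140)<50)
hist('stop jx',jx(W[m]));hist('stop jy',jy(W[m]));hist('z',W[m][:,2])
P=W[m]; 
o=ctrl.get_obs()['ee_pos']; print('tcp jx jy',jx(o),jy(o))
"
```

```text
post jx 109 pct 2,10,25,50,75,90,98: [530.5 531.1 531.7 533.  539.9 543.3 546.8]
post jy 109 pct 2,10,25,50,75,90,98: [323.2 326.7 330.5 337.6 338.8 339.6 339.9]
post top jx 58 pct 2,10,25,50,75,90,98: [531.1 532.1 535.8 540.  545.3 548.7 549.2]
post top jy 58 pct 2,10,25,50,75,90,98: [321.3 323.1 325.7 330.2 335.1 338.7 339.3]
plate jx 3868 pct 2,10,25,50,75,90,98: [388.4 399.3 425.4 470.8 521.1 552.2 572.5]
plate jy 3868 pct 2,10,25,50,75,90,98: [249.  261.4 284.2 324.  358.8 386.8 395. ]
T post top jx 27 pct 2,10,25,50,75,90,98: [533.5 535.5 538.6 544.  547.7 549.  550.3]
T post top jy 27 pct 2,10,25,50,75,90,98: [320.6 321.5 324.6 329.8 333.1 336.9 338.3]
plate jx 3336 pct 2,10,25,50,75,90,98: [392.2 406.  434.1 481.5 528.7 560.2 575.4]
plate jy 3336 pct 2,10,25,50,75,90,98: [247.2 258.3 278.5 312.7 350.3 379.9 391.1]
stop jx 492 pct 2,10,25,50,75,90,98: [502.8 511.6 514.8 534.  546.6 553.  558.3]
stop jy 492 pct 2,10,25,50,75,90,98: [298.7 308.8 322.3 335.2 340.8 341.6 342.4]
z 492 pct 2,10,25,50,75,90,98: [131.6 136.4 144.6 155.3 160.3 161.2 166.2]
tcp jx jy 536.4753455683027 318.5520655943573
```

```bash
python3 -c "
from h import *
im=dict(np.load('pics/s3.npz'));W=world(im);h=hsv(im);H,S,V=h[...,0],h[...,1],h[...,2]
m=(W[...,2]>122)&(W[...,2]<158)&(abs(W[...,0]-610)<60)&(abs(W[...,1]-140)<60)
f=m&(jy(W)>337)&(jy(W)<346)
ys,xs=np.where(f);print(xs.min(),xs.max(),ys.min(),ys.max())
P=W[f]; 
for z0 in range(126,158,5):
    s=P[(P[:,2]>=z0)&(P[:,2]<z0+5)]; 
    if len(s): print(z0,len(s),jx(s).min().round(1),jx(s).max().round(1),'jy',np.median(jy(s)).round(1))
# tilt of the face (yaw)
print('slope jy vs jx deg',np.degrees(np.polyfit(jx(P),jy(P),1)[0]),'jy vs z',np.degrees(np.polyfit(P[:,2],jy(P),1)[0]),'zrange',P[:,2].min(),P[:,2].max())
im=dict(np.load('pics/side0.npz'));W=world(im)
f=(hsv(im)[...,2]<110)&(W[...,2]>20)&(W[...,2]<48)&(abs(W[...,0]-615)<25)&(abs(W[...,1]-145)<25)&(jy(W)>337)
P=W[f];print('post +y face jx',jx(P).min(),jx(P).max(),np.median(jy(P)))
f=(W[...,2]>8)&(W[...,2]<30)&(jy(W)>372)&(jy(W)<376)&(abs(jx(W)-455)<90)
"
```

```text
201 220 199 218
126 27 511.6 556.5 jy 341.2
131 36 511.9 558.0 jy 340.9
136 37 511.9 557.9 jy 341.0
141 33 512.0 557.2 jy 341.2
146 32 512.7 557.1 jy 341.0
151 40 512.0 558.2 jy 341.0
156 11 513.8 557.6 jy 341.2
slope jy vs jx deg 1.473892791470909 jy vs z 0.08577405968127427 zrange 125.94288321143483 157.8250434508907
post +y face jx 531.241492817779 549.5333383559347 338.6930827432764
```

Within the side camera, the stop's centre sits 5.5 mm in jx and 11.9 mm in jy short of the post axis. The TCP target is therefore about (618.4, 143.5).

```bash
python3 -c "
from h import *
plan([618.4,143.5,75],71.4,4)"
```

```text
t 5.35 pos [609.4 134.  133.2] psi 72.34 zaxis [ 0.002  0.    -1.   ] F [ 0.6  0.1 -2.4] M [-0.08 -0.06 -0.04] w 45.9 q6 0.51
[2.9, 1.4, 14.6, 0.0004, -0.0002, 0.0041]
[2.9, 1.4, 14.5, 0.0004, -0.0002, 0.0041]
[3.0, 1.4, 14.5, 0.0004, -0.0002, 0.0041]
[3.0, 1.4, 14.5, 0.0004, -0.0002, 0.0041]
```

Call:
move_arm(deltas=[[3,1.4,14,0,0,0.004],[3,1.4,14,0,0,0.004],[3,1.4,12,0,0,0.004],[3,1.4,6,0,0,0.004],[0,0,0,0,0,0]])

```text
t: 5.77
ee_pos: [618.0, 139.0, 82.4]
orientation: [2.558, 1.823, -0.001]
ft_force: [-0.2, 0.3, -1.3]
width: 46.0
```

Call:
move_arm(deltas=[[0,0,0,0,0,0]])

```text
t: 5.85
ee_pos: [617.5, 138.5, 81.2]
orientation: [2.559, 1.822, -0.003]
ft_force: [0.4, 0.9, -1.7]
width: 45.8
```

```bash
cat >> h.py <<'E'
def stopface(im,zb,jx0,jy0):
    """+y face of held stop in side cam: zb underside height"""
    W=world(im)
    f=(W[...,2]>zb+3)&(W[...,2]<zb+30)&(abs(jx(W)-jx0)<32)&(jy(W)>jy0+17)&(jy(W)<jy0+29)
    P=W[f]; md=np.median(jy(P)); P=P[abs(jy(P)-md)<3]
    lo,hi=np.percentile(jx(P),[3,97])
    print('face n',len(P),'jx',lo.round(1),hi.round(1),'ctr',((lo+hi)/2).round(1),'jy ctr',(md-23).round(2),'slope deg',np.degrees(np.polyfit(jx(P),jy(P),1)[0]).round(2))
E
python3 -c "
from h import *
for k in range(3):
    b=snap('side','s4_%d'%k); p,r=state(); print('tcp jx,jy',jx(p).round(1),jy(p).round(1)); stopface(b,p[2]-7.2,jx(p)-1.7,jy(p)-.5)
cv2.imwrite('pics/c4.png',cv2.resize(b['frame'][140:340,130:330],(600,600))[:,:,::-1])
"
```

```text
t 5.90 pos [617.5 138.5  81.2] psi 70.91 zaxis [-0.002 -0.001 -1.   ] F [-0.1  0.4 -1.4] M [-0.07 -0.04 -0.03] w 45.8 q6 0.54
tcp jx,jy 542.7 325.4
face n 158 jx 519.0 563.8 ctr 541.4 jy ctr 324.02 slope deg -0.03
t 5.95 pos [617.7 138.7  81.9] psi 70.92 zaxis [-0.001 -0.001 -1.   ] F [ 0.6 -0.3 -1.9] M [-0.04 -0.09 -0.02] w 45.8 q6 0.54
tcp jx,jy 542.9 325.7
face n 161 jx 518.8 563.7 ctr 541.3 jy ctr 323.94 slope deg -0.4
t 6.00 pos [618.1 138.9  82.4] psi 70.93 zaxis [ 0.    -0.001 -1.   ] F [ 0.4  0.  -2.1] M [-0.04 -0.02 -0.05] w 46.2 q6 0.54
tcp jx,jy 543.2 325.9
face n 160 jx 519.2 564.0 ctr 541.6 jy ctr 324.03 slope deg -0.14
```

View pics/c4.png

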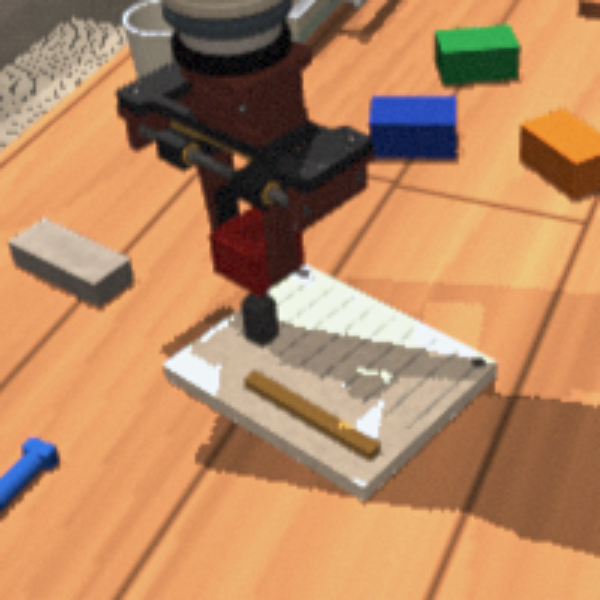

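The side view shows the stop at (258,250), just behind and above the post at (262,318), and the yaw is aligned. It still needs +5.9 mm in jig y and -1 mm in jig x.

Call:
move_arm(deltas=[[6,-1.5,0,0,0,-0.003],[0,0,0,0,0,0],[0,0,0,0,0,0]])

```text
t: 6.25
ee_pos: [619.6, 145.7, 83.9]
orientation: [2.555, 1.826, 0.003]
ft_force: [0.6, 0.1, -2.0]
width: 45.5
```

```bash
python3 -c "
from h import *
for k in range(2):
    b=snap('side','s5_%d'%k); p,r=state(); print('tcp jx,jy',jx(p).round(1),jy(p).round(1)); stopface(b,p[2]-7.2,jx(p)-1.7,jy(p)-1.5)
"
```

```text
t 6.30 pos [619.7 145.8  84. ] psi 71.11 zaxis [ 0.003 -0.    -1.   ] F [ 0.1  0.3 -1.5] M [-0.07 -0.01  0.03] w 45.7 q6 0.54
tcp jx,jy 542.5 333.0
face n 159 jx 518.9 563.9 ctr 541.4 jy ctr 331.38 slope deg -0.04
t 6.35 pos [619.5 145.7  83.9] psi 71.10 zaxis [ 0.003 -0.    -1.   ] F [ 0.5  0.8 -2.9] M [-0.06 -0.02  0.01] w 46.0 q6 0.54
tcp jx,jy 542.5 332.9
face n 161 jx 518.9 564.2 ctr 541.6 jy ctr 331.53 slope deg -0.38
```

Call:
move_arm(deltas=[[-1.5,-1.2,6,0,0,0],[0,0,6,0,0,0],[0,0,5,0,0,0],[0,0,0,0,0,0],[0,0,0,0,0,0]])

```text
t: 6.77
ee_pos: [617.6, 144.5, 65.3]
orientation: [2.554, 1.826, 0.003]
ft_force: [-0.3, 0.1, -1.0]
width: 45.7
```

```bash
python3 -c "
from h import *
for k in range(2):
    b=snap('side','s6_%d'%k); p,r=state(); print('tcp jx,jy',jx(p).round(1),jy(p).round(1)); stopface(b,p[2]-7.2,jx(p)-1.2,jy(p)-1.5)
plan([618.1,144.7,50],71.1,2)
"
```

```text
t 6.82 pos [617.4 144.5  65.2] psi 71.11 zaxis [ 0.002 -0.    -1.   ] F [-0.2 -0.2 -1.5] M [-0.02 -0.02 -0.01] w 45.9 q6 0.54
tcp jx,jy 540.9 331.0
face n 152 jx 517.6 561.2 ctr 539.4 jy ctr 329.59 slope deg 0.0
t 6.87 pos [617.6 144.5  65.5] psi 71.11 zaxis [ 0.003 -0.    -1.   ] F [-0.8 -0.7 -1.5] M [-0.   -0.04 -0.02] w 45.7 q6 0.54
tcp jx,jy 541.0 331.1
face n 156 jx 517.2 561.5 ctr 539.4 jy ctr 329.47 slope deg 0.08
t 6.87 pos [617.6 144.5  65.5] psi 71.11 zaxis [ 0.003 -0.    -1.   ] F [-0.8 -0.7 -1.5] M [-0.   -0.04 -0.02] w 45.7 q6 0.54
[0.2, 0.2, 7.7, 0.0014, -0.0004, 0.0001]
[0.2, 0.2, 7.7, 0.0014, -0.0004, 0.0001]
```

Aligned to within about 1 mm, which the chamfer and taper will take up. I'll lower it in small steps and watch the force.

Call:
move_arm(deltas=[[0.5,1,6,0,0,0],[0,0,6,0,0,0],[0,0,5,0,0,0],[0,0,0,0,0,0]])

```text
t: 7.2
ee_pos: [618.6, 145.0, 47.7]
orientation: [2.555, 1.826, 0.003]
ft_force: [-1.1, -1.3, -1.5]
width: 46.1
```

```bash
python3 -c "
from h import *
b=snap('side','s7'); p,r=state(); print('tcp jx,jy',jx(p).round(1),jy(p).round(1)); stopface(b,p[2]-7.2,jx(p)-1.2,jy(p)-1.5)
"
```

```text
t 7.25 pos [618.8 145.   48. ] psi 71.10 zaxis [ 0.003  0.    -1.   ] F [ 0.3  0.2 -1.7] M [-0.04 -0.09  0.03] w 45.9 q6 0.54
tcp jx,jy 541.9 332.0
face n 148 jx 517.9 562.2 ctr 540.0 jy ctr 330.43 slope deg 0.23
```

Underside is at about 41 mm (post top 55), so it is over the post, with no contact force. Continue down.

Call:
move_arm(deltas=[[-0.5,0,6,0,0,0],[0,0,6,0,0,0],[0,0,4,0,0,0],[0,0,0,0,0,0]])

```text
t: 7.58
ee_pos: [618.7, 144.5, 30.2]
orientation: [2.555, 1.826, 0.004]
ft_force: [-0.6, 0.2, -1.8]
width: 45.8
```

```bash
python3 -c "
from h import *
b=snap('side','s8'); p,r=state(); print('tcp jx,jy',jx(p).round(1),jy(p).round(1)); stopface(b,p[2]-7.2,jx(p)-1.2,jy(p)-1.5)
"
```

```text
t 7.63 pos [618.8 144.5  30.6] psi 71.10 zaxis [ 0.003  0.    -1.   ] F [-0.1  0.  -1.1] M [-0.04 -0.03  0.01] w 45.7 q6 0.54
tcp jx,jy 542.1 331.5
face n 146 jx 518.2 562.7 ctr 540.4 jy ctr 329.98 slope deg -0.04
```

Call:
move_arm(deltas=[[0,0,4,0,0,0],[0,0,3,0,0,0],[0,0,0,0,0,0]])

```text
t: 7.88
ee_pos: [618.9, 144.5, 23.0]
orientation: [2.555, 1.826, 0.004]
ft_force: [0.6, -0.9, -1.6]
width: 45.8
```

Call:
move_arm(deltas=[[0,0,2.5,0,0,0]])

```text
t: 7.97
ee_pos: [619.1, 144.7, 21.7]
orientation: [2.555, 1.826, 0.004]
ft_force: [-12.6, -0.6, 40.7]
width: 45.7
```

```bash
python3 -c "
from h import *
state()"
```

```text
t 7.97 pos [619.1 144.7  21.7] psi 71.09 zaxis [ 0.003  0.001 -1.   ] F [-12.6  -0.6  40.7] M [-0.13  2.42  0.09] w 45.7 q6 0.54
```

Contact at TCP z 21.7, where seating was expected at about 22, so the stop is on the plate. Release and back off.

Call:
move_arm(deltas=[[0,0,0,0,0,0],[0,0,0,0,0,0],[0,0,0,0,0,0],[0,0,0,0,0,0],[0,0,0,0,0,0]], hand=-1)

```text
t: 8.38
ee_pos: [621.6, 145.1, 23.7]
orientation: [2.553, 1.824, 0.012]
ft_force: [-0.4, -0.1, 0.0]
width: 75.4
```

Call:
move_arm(deltas=[[0,0,0,0,0,0],[0,0,0,0,0,0]])

```text
t: 8.55
ee_pos: [621.8, 145.0, 23.7]
orientation: [2.553, 1.824, 0.012]
ft_force: [0.7, 0.2, -0.1]
width: 86.6
```

Call:
move_arm(deltas=[[0,0,-10,0,0,0],[0,0,-25,0,0,0],[0,0,-35,0,0,0],[0,0,-35,0,0,0],[0,0,-20,0,0,0]])

```text
t: 8.97
ee_pos: [616.5, 143.9, 148.6]
orientation: [-2.555, -1.825, 0.007]
ft_force: [1.5, 0.9, 0.2]
width: 87.8
```

```bash
python3 -c "
from h import *
b=snap('side','s9'); p,r=state()
cv2.imwrite('pics/c9.png',cv2.resize(b['frame'][140:340,130:330],(600,600))[:,:,::-1])
W=world(b);h=hsv(b)
red=((h[...,0]<5)|(h[...,0]>172))&(h[...,1]>140)
for x in rect(W,red,20,60): print(*x)
m=red&(W[...,2]>12)&(W[...,2]<60)&(abs(W[...,0]-618)<50)&(abs(W[...,1]-145)<50)
hist('z',W[m][:,2]);hist('jx',jx(W[m]));hist('jy',jy(W[m]))
"
```

```text
t 9.02 pos [618.5 144.3 152.1] psi 71.09 zaxis [ 0.001 -0.    -1.   ] F [ 1.5 -0.1  2.9] M [-0.02 -0.1  -0.01] w 87.7 q6 0.54
[367. 156.] 445 [ 368.1 -379.3] [68.3 69.8] 47.0 43.4
[370. 180.] 508 [ 341.5 -244.8] [64.4 70.9] 13.2 45.3
[216. 246.] 505 [616.7 144.8] [47.4 48.6] 71.0 46.0
z 512 pct 2,10,25,50,75,90,98: [20.6 24.7 32.8 45.8 49.3 50.3 51.1]
jx 512 pct 2,10,25,50,75,90,98: [517.5 518.4 519.5 529.6 547.1 557.3 561.6]
jy 512 pct 2,10,25,50,75,90,98: [309.7 314.2 323.9 341.1 352.4 353.5 354.4]
```

View pics/c9.png

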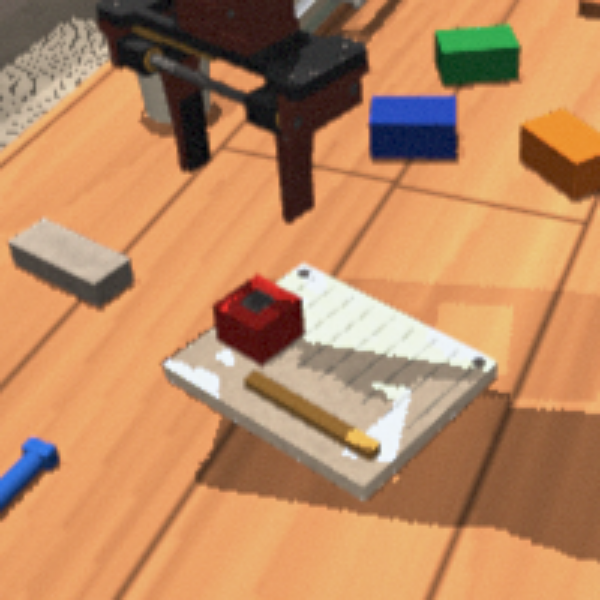

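The stop is seated: its top is at z ≈ 49.5 (= 15 + 34) and the post shows inside the hole at (258,300). Next is the green block at about (597, -318), long axis 28.6°.

```bash
python3 -c "
from h import *
plan([597.3,-318,120],28.6,15)"
```

```text
t 9.02 pos [618.5 144.3 152.1] psi 71.09 zaxis [ 0.001 -0.    -1.   ] F [ 1.5 -0.1  2.9] M [-0.02 -0.1  -0.01] w 87.7 q6 0.54
[-29.6, 8.6, 2.1, 0.0001, -0.0, 0.0494]
[-29.2, 10.1, 2.1, 0.0001, -0.0, 0.0494]
[-28.6, 11.5, 2.1, 0.0001, -0.0, 0.0494]
[-28.0, 12.9, 2.1, 0.0001, -0.0, 0.0494]
[-27.3, 14.3, 2.1, 0.0001, -0.0, 0.0494]
[-26.6, 15.6, 2.1, 0.0001, -0.0, 0.0494]
[-25.8, 16.9, 2.1, 0.0001, -0.0, 0.0494]
[-24.9, 18.2, 2.1, 0.0001, -0.0, 0.0494]
[-24.0, 19.4, 2.1, 0.0001, -0.0, 0.0494]
[-23.0, 20.6, 2.1, 0.0001, -0.0, 0.0494]
[-22.0, 21.7, 2.1, 0.0001, -0.0, 0.0494]
[-20.9, 22.7, 2.1, 0.0001, -0.0, 0.0494]
[-19.7, 23.7, 2.1, 0.0001, -0.0, 0.0494]
[-18.5, 24.7, 2.1, 0.0001, -0.0, 0.0494]
[-17.3, 25.6, 2.1, 0.0001, -0.0, 0.0494]
```

Call:
move_arm(deltas=[[-29.6,8.6,0,0,0,0.049],[-29.2,10.1,1,0,0,0.049],[-28.6,11.5,2,0,0,0.049],[-28,12.9,2,0,0,0.049],[-27.3,14.3,2,0,0,0.049]])

```text
t: 9.43
ee_pos: [614.9, -8.1, 153.3]
orientation: [2.756, 1.498, 0.022]
ft_force: [-0.2, 0.0, -0.1]
width: 87.5
```

Call:
move_arm(deltas=[[-26.6,15.6,2,0,0,0.049],[-25.8,16.9,2,0,0,0.049],[-24.9,18.2,2,0,0,0.049],[-24,19.4,2,0,0,0.049],[-23,20.6,2,0,0,0.049]])

```text
t: 9.85
ee_pos: [606.7, -169.5, 145.5]
orientation: [2.925, 1.133, 0.027]
ft_force: [0.8, 0.8, 0.0]
width: 87.7
```

```bash
python3 -c "
from h import *
plan([597.3,-318,120],28.6,5)"
```

```text
t 9.85 pos [ 606.7 -169.5  145.5] psi 42.36 zaxis [ 0.017  0.002 -1.   ] F [0.8 0.8 0. ] M [-0.   -0.04  0.04] w 87.7 q6 0.53
[-21.5, 20.6, 5.0, 0.0017, -0.0031, 0.048]
[-20.4, 21.6, 5.0, 0.0017, -0.0031, 0.048]
[-19.4, 22.6, 5.1, 0.0017, -0.0031, 0.048]
[-18.2, 23.5, 5.1, 0.0017, -0.0031, 0.048]
[-17.1, 24.4, 5.1, 0.0017, -0.0031, 0.048]
```

Call:
move_arm(deltas=[[-21.5,20.6,5,0.0017,-0.003,0.048],[-20.4,21.6,5,0.0017,-0.003,0.048],[-19.4,22.6,5,0.0017,-0.003,0.048],[-14,18,5,0.0017,-0.003,0.048],[-8,10,5,0.0017,-0.003,0.048]])

```text
t: 10.27
ee_pos: [596.2, -304.4, 122.9]
orientation: [3.047, 0.752, 0.005]
ft_force: [0.5, 0.2, 0.5]
width: 87.6
```

Call:
move_arm(deltas=[[0,0,0,0,0,0]])

```text
t: 10.35
ee_pos: [595.3, -306.9, 122.3]
orientation: [3.049, 0.745, 0.004]
ft_force: [-0.4, -0.5, 0.2]
width: 87.5
```

```bash
python3 -c "
from h import *
b=snap('side','s10');b=snap('side','s10')
plan([597.3,-318,60],28.6,3)
cv2.imwrite('pics/c10.png',cv2.resize(b['frame'][60:240,220:400],(540,540))[:,:,::-1])"
```

```text
t 10.45 pos [ 595.9 -304.7  123. ] psi 27.71 zaxis [ 0.004 -0.002 -1.   ] F [0.2 1.4 1. ] M [ 0.01 -0.01 -0.02] w 88.0 q6 0.60
[-1.7, 4.1, 21.0, 0.0011, -0.0008, -0.0052]
[-1.7, 4.1, 21.0, 0.0011, -0.0008, -0.0052]
[-1.7, 4.1, 21.0, 0.0011, -0.0008, -0.0052]
```

View pics/c10.png

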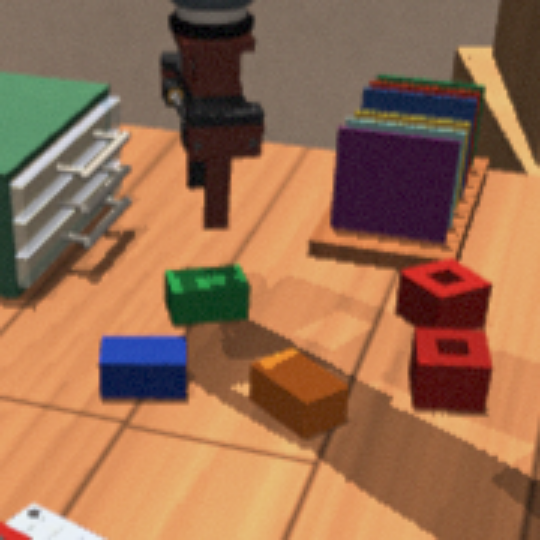

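The gripper sits above the green block at (207,293), and the other blocks are clear of the fingers. Descend.

Call:
move_arm(deltas=[[-5,13,10,0.003,-0.002,-0.016],[0,0,18,0,0,0],[0,0,18,0,0,0],[0,0,10,0,0,0],[0,0,0,0,0,0]])

```text
t: 10.87
ee_pos: [600.7, -313.1, 69.6]
orientation: [3.037, 0.796, 0.007]
ft_force: [-0.7, 0.5, -0.6]
width: 88.0
```

```bash
python3 -c "
from h import *
plan([597.3,-318,14],28.6,1)"
```

```text
t 10.87 pos [ 600.7 -313.1   69.6] psi 29.39 zaxis [ 0.005 -0.001 -1.   ] F [-0.7  0.5 -0.6] M [-0.01  0.02  0.02] w 88.0 q6 0.56
[-5.6, 2.4, 55.6, 0.0032, -0.004, 0.0138]
```

Call:
move_arm(deltas=[[-5.5,2.4,8,0.003,-0.003,0.014],[0,0,12,0,0,0],[0,0,5,0,0,0],[0,0,0,0,0,0]])

```text
t: 11.2
ee_pos: [598.4, -316.1, 44.7]
orientation: [3.042, 0.78, 0.004]
ft_force: [0.0, 0.4, -0.1]
width: 87.8
```

```bash
python3 -c "
from h import *
plan([597.3,-318,14],28.6,1)"
```

```text
t 11.20 pos [ 598.4 -316.1   44.7] psi 28.77 zaxis [ 0.002 -0.    -1.   ] F [ 0.   0.4 -0.1] M [-0.02  0.03  0.03] w 87.8 q6 0.56
[-2.0, 1.1, 30.7, 0.0014, -0.002, 0.0029]
```

Call:
move_arm(deltas=[[-2,1.1,8,0,0,0.003],[0,0,10,0,0,0],[0,0,8,0,0,0],[0,0,4,0,0,0],[0,0,0,0,0,0]])

```text
t: 11.62
ee_pos: [597.6, -318.6, 12.2]
orientation: [3.043, 0.775, 0.005]
ft_force: [0.8, 0.2, 0.9]
width: 87.7
```

```bash
python3 -c "
from h import *
plan([597.3,-318,14],28.6,1)
b=snap('side','s11')
cv2.imwrite('pics/c11.png',cv2.resize(b['frame'][60:240,220:400],(540,540))[:,:,::-1])"
```

```text
t 11.62 pos [ 597.6 -318.6   12.2] psi 28.57 zaxis [ 0.003 -0.001 -1.   ] F [0.8 0.2 0.9] M [-0.04 -0.02  0.02] w 87.7 q6 0.56
[0.1, -0.6, -1.8, 0.0023, -0.0026, -0.0006]
```

View pics/c11.png

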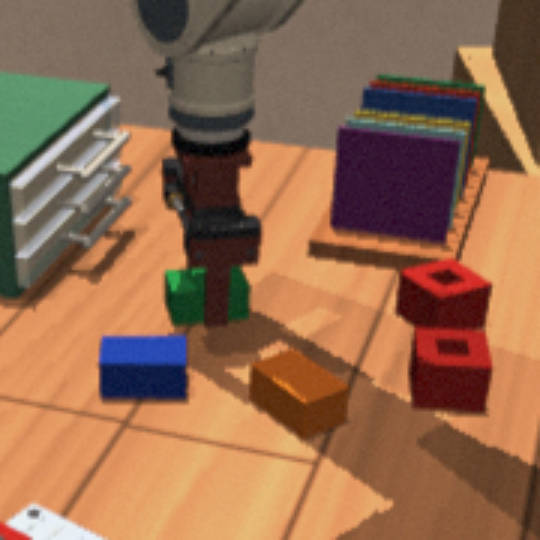

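The fingers straddle the block, centred on its length (finger at (215,300), block spanning 165–248). I'll raise 3 mm for fence clearance, then close.

Call:
move_arm(deltas=[[0,-0.5,-3,0.002,-0.002,0],[0,0,0,0,0,0]])

```text
t: 11.83
ee_pos: [597.3, -318.2, 15.5]
orientation: [-3.044, -0.775, -0.0]
ft_force: [0.2, -0.0, -0.4]
width: 87.8
```

Call:
move_arm(deltas=[[0,0,0,0,0,0],[0,0,0,0,0,0],[0,0,0,0,0,0],[0,0,0,0,0,0],[0,0,0,0,0,0]], hand=1)

```text
t: 12.25
ee_pos: [598.5, -318.7, 17.5]
orientation: [3.043, 0.775, 0.004]
ft_force: [-0.2, -0.2, 0.5]
width: 57.7
```

Call:
move_arm(deltas=[[0,0,0,0,0,0],[0,0,0,0,0,0],[0,0,0,0,0,0]])

```text
t: 12.5
ee_pos: [598.8, -318.9, 17.8]
orientation: [3.042, 0.775, 0.005]
ft_force: [0.0, 0.2, -0.6]
width: 50.1
```

```bash
python3 -c "
from h import *
state()"
```

```text
t 12.50 pos [ 598.8 -318.9   17.8] psi 28.57 zaxis [ 0.004 -0.002 -1.   ] F [ 0.   0.2 -0.6] M [0.06 0.02 0.  ] w 50.1 q6 0.56
```

The grip is at z 17.8, a bit high on the block because the arm drifted up. I'll regrip lower.

Call:
move_arm(deltas=[[0,0,0,0,0,0],[0,0,0,0,0,0],[0,0,4,-0.002,0.002,0],[0,0,0,0,0,0]], hand=-0.4)

```text
t: 12.83
ee_pos: [598.7, -318.8, 13.4]
orientation: [3.041, 0.774, 0.009]
ft_force: [-0.1, 0.3, 0.3]
width: 61.8
```

```bash
python3 -c "
from h import *
state()"
```

```text
t 12.83 pos [ 598.7 -318.8   13.4] psi 28.58 zaxis [ 0.006 -0.002 -1.   ] F [-0.1  0.3  0.3] M [0.06 0.04 0.04] w 61.8 q6 0.56
```

Call:
move_arm(deltas=[[0,0,0,0.005,-0.005,0],[0,0,0,0,0,0],[0,0,0,0,0,0],[0,0,0,0,0,0]], hand=1)

```text
t: 13.17
ee_pos: [598.4, -318.7, 13.1]
orientation: [-3.044, -0.775, 0.003]
ft_force: [-0.7, 0.3, 1.2]
width: 49.8
```

```bash
python3 -c "
from h import *
state()"
```

```text
t 13.17 pos [ 598.4 -318.7   13.1] psi 28.58 zaxis [-0.002  0.    -1.   ] F [-0.7  0.3  1.2] M [-0.03 -0.02  0.01] w 49.8 q6 0.57
```

Call:
move_arm(deltas=[[0,0,-5,0,0,0],[0,0,-15,0,0,0],[0,0,-30,0,0,0],[0,0,-35,0,0,0],[0,0,-15,0,0,0]])

```text
t: 13.58
ee_pos: [593.6, -315.9, 111.6]
orientation: [-3.033, -0.772, 0.02]
ft_force: [1.3, 0.2, -3.5]
width: 49.6
```

```bash
python3 -c "
from h import *
plan([542.9,163.8,120],-18.3,15)"
```

```text
t 13.58 pos [ 593.6 -315.9  111.6] psi 28.58 zaxis [-0.015  0.008 -1.   ] F [ 1.3  0.2 -3.5] M [-0.12 -0.12  0.05] w 49.6 q6 0.57
[12.3, -29.7, -0.3, -0.0006, 0.001, 0.0545]
[10.7, -30.3, -0.3, -0.0006, 0.001, 0.0545]
[9.0, -30.9, -0.3, -0.0006, 0.001, 0.0545]
[7.3, -31.3, -0.3, -0.0006, 0.001, 0.0545]
[5.6, -31.7, -0.3, -0.0006, 0.001, 0.0545]
[3.9, -31.9, -0.3, -0.0006, 0.001, 0.0545]
[2.1, -32.1, -0.3, -0.0006, 0.001, 0.0545]
[0.4, -32.2, -0.4, -0.0006, 0.001, 0.0545]
[-1.4, -32.1, -0.4, -0.0006, 0.001, 0.0545]
[-3.1, -32.0, -0.4, -0.0006, 0.001, 0.0545]
[-4.9, -31.8, -0.4, -0.0006, 0.001, 0.0545]
[-6.6, -31.5, -0.4, -0.0006, 0.001, 0.0545]
[-8.3, -31.1, -0.5, -0.0006, 0.001, 0.0545]
[-10.0, -30.6, -0.5, -0.0006, 0.001, 0.0545]
[-11.6, -30.0, -0.5, -0.0006, 0.001, 0.0545]
```

Call:
move_arm(deltas=[[12.3,-24,-3,0,0.001,0.054],[10.7,-30.3,-2,0,0.001,0.054],[9,-30.9,-1,0,0.001,0.054],[7.3,-31.3,0,0,0.001,0.054],[5.6,-31.7,0,0,0,0.054]])

```text
t: 14.0
ee_pos: [583.3, -164.4, 130.5]
orientation: [-3.124, -0.328, -0.006]
ft_force: [0.5, 0.9, -3.7]
width: 50.1
```

Call:
move_arm(deltas=[[3.9,-31.9,0,0,0,0.054],[2.1,-32,0,0,0,0.054],[0.4,-32,0,0,0,0.054],[-1.4,-32,0,0,0,0.054],[-3.1,-32,0,0,0,0.054]])

```text
t: 14.42
ee_pos: [567.3, 2.8, 136.2]
orientation: [-3.138, 0.12, -0.01]
ft_force: [1.2, -0.0, -3.4]
width: 49.7
```

```bash
python3 -c "
from h import *
plan([542.9,163.8,110],-18.3,5)"
```

```text
t 14.42 pos [567.3   2.8 136.2] psi -4.37 zaxis [ 0.006  0.001 -1.   ] F [ 1.2 -0.  -3.4] M [ 0.05 -0.04  0.06] w 49.7 q6 1.63
[-7.3, -31.7, 5.2, -0.0005, -0.0012, 0.0486]
[-8.9, -31.3, 5.2, -0.0005, -0.0012, 0.0486]
[-10.4, -30.9, 5.2, -0.0005, -0.0012, 0.0486]
[-11.9, -30.3, 5.2, -0.0005, -0.0012, 0.0486]
[-13.3, -29.7, 5.2, -0.0005, -0.0012, 0.0486]
```

Call:
move_arm(deltas=[[-7.3,-31.7,2,0,-0.001,0.048],[-8.9,-31.3,3,0,-0.001,0.048],[-10.4,-30.9,5,0,-0.001,0.048],[-9,-22,5,0,-0.001,0.04],[-5,-12,5,0,-0.001,0.03]])

```text
t: 14.83
ee_pos: [545.7, 145.7, 122.3]
orientation: [-3.101, 0.47, -0.01]
ft_force: [0.1, 0.2, -3.4]
width: 49.7
```

Call:
move_arm(deltas=[[0,0,0,0,0,0],[0,0,0,0,0,0]])

```text
t: 15.0
ee_pos: [544.3, 148.9, 123.1]
orientation: [-3.102, 0.463, -0.008]
ft_force: [-0.3, 0.2, -4.0]
width: 49.7
```

```bash
python3 -c "
from h import *
b=snap('side','s12')
plan([542.9,163.8,60],-18.3,3)
cv2.imwrite('pics/c12.png',cv2.resize(b['frame'][140:340,130:330],(600,600))[:,:,::-1])"
```

```text
t 15.05 pos [544.4 148.6 123.1] psi -17.03 zaxis [ 0.006  0.004 -1.   ] F [-0.6  0.2 -3.7] M [ 0.04  0.07 -0.03] w 49.5 q6 2.11
[-2.0, -4.6, 21.1, -0.002, -0.0015, 0.0074]
[-2.1, -4.6, 21.1, -0.002, -0.0015, 0.0074]
[-2.1, -4.6, 21.0, -0.002, -0.0015, 0.0074]
```

View pics/c12.png

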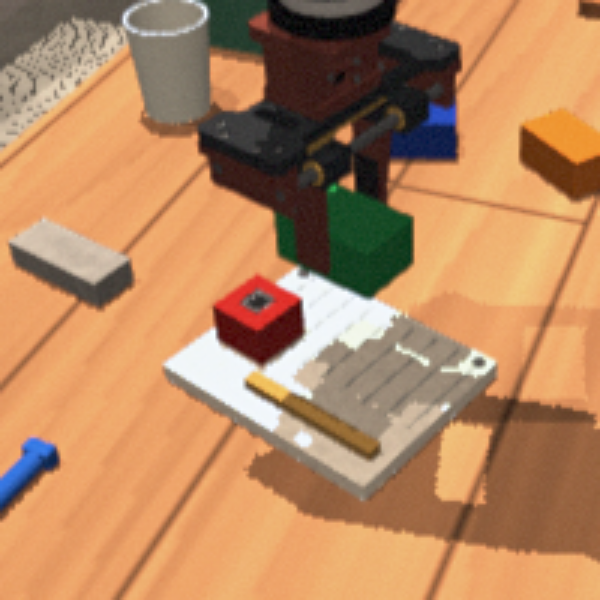

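The green block is held level at (345,240), above the plate and behind the fence. I'll measure its pose in the hand.

```bash
python3 -c "
from h import *
b=snap('side','s13'); p,r=state(); print('tcp jx jy',jx(p),jy(p))
W=world(b);h=hsv(b)
g=(h[...,0]>45)&(h[...,0]<80)&(h[...,1]>100)&(abs(W[...,0]-p[0])<80)&(abs(W[...,1]-p[1])<80)&(W[...,2]>60)
P=W[g]; hist('jx',jx(P));hist('jy',jy(P));hist('z',P[:,2])
f=P[(P[:,2]<p[2]+20)]
pk=np.percentile(jy(f),90); f=f[abs(jy(f)-pk)<6]
print('side face: n',len(f),'slope',np.degrees(np.polyfit(jx(f),jy(f),1)[0]),'z slope',np.degrees(np.polyfit(f[:,2],jy(f),1)[0]),'med jy',np.median(jy(f)))
t=P[P[:,2]>p[2]+22]; a=np.polyfit(jx(t),t[:,2],1);print('top n',len(t),'slope',np.degrees(a[0]),np.median(t[:,2]))
"
```

```text
t 15.10 pos [544.6 147.9 123.1] psi -17.09 zaxis [ 0.006  0.004 -1.   ] F [-0.4  0.5 -4.4] M [0.02 0.05 0.03] w 49.7 q6 2.11
tcp jx jy 470.6486602659522 311.4596571467297
jx 864 pct 2,10,25,50,75,90,98: [427.6 428.4 429.9 444.6 461.9 488.1 501.3]
jy 864 pct 2,10,25,50,75,90,98: [290.6 295.8 305.2 321.9 336.7 338.2 339.3]
z 864 pct 2,10,25,50,75,90,98: [116.9 122.3 132.4 147.9 150.4 151.2 152.5]
side face: n 215 slope 1.6254576545161803 z slope -0.7727269878933054 med jy 337.5380726496633
top n 473 slope -4.8854978296269245 150.35720181837553
```

Call:
move_arm(deltas=[[-6,-14,8,-0.006,-0.004,0.024],[0,0,16,0,0,0],[0,0,16,0,0,0],[0,0,8,0,0,0],[0,0,0,0,0,0]])

```text
t: 15.52
ee_pos: [546.7, 158.4, 77.3]
orientation: [-3.098, 0.512, -0.01]
ft_force: [-0.5, 0.2, -3.5]
width: 49.7
```

```bash
python3 -c "
from h import *
plan([542.9,163.8,40],-18.5,2)"
```

```text
t 15.52 pos [546.7 158.4  77.3] psi -18.77 zaxis [ 0.006  0.    -1.   ] F [-0.5  0.2 -3.5] M [ 0.06  0.04 -0.02] w 49.7 q6 2.16
[-2.8, -1.9, 18.6, -0.0011, -0.003, -0.0024]
[-2.7, -1.9, 18.6, -0.0011, -0.003, -0.0024]
```

Call:
move_arm(deltas=[[-5.5,-3,10,-0.002,-0.006,-0.003],[0,0,12,0,0,0],[0,0,10,0,0,0],[0,0,5,0,0,0],[0,0,0,0,0,0]])

```text
t: 15.93
ee_pos: [543.6, 161.5, 38.4]
orientation: [-3.099, 0.511, -0.002]
ft_force: [-0.2, 0.7, -3.8]
width: 49.6
```

```bash
python3 -c "
from h import *
b=snap('side','s14')
plan([542.9,163.8,28],-18.5,1)
cv2.imwrite('pics/c14.png',cv2.resize(b['frame'][140:340,130:330],(600,600))[:,:,::-1])"
```

```text
t 15.98 pos [543.6 161.5  38.7] psi -18.73 zaxis [ 0.001  0.001 -1.   ] F [-0.1  0.4 -4.3] M [ 0.03  0.03 -0.  ] w 50.0 q6 2.17
[-1.5, -2.0, 10.7, -0.001, -0.0011, -0.004]
```

View pics/c14.png

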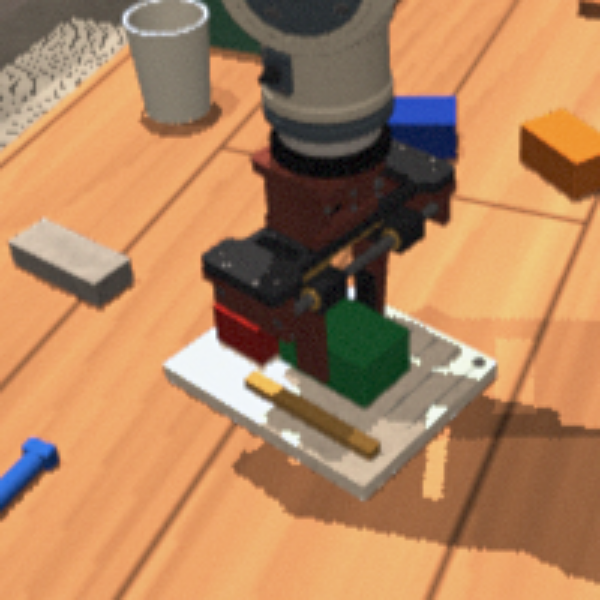

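The block hovers about 10 mm above the plate, clear of the stop and fence. Set it down gently.

Call:
move_arm(deltas=[[0,0,5,-0.001,-0.001,0],[0,0,3,0,0,0],[0,0,0,0,0,0]])

```text
t: 16.23
ee_pos: [544.4, 161.8, 30.6]
orientation: [-3.099, 0.511, -0.002]
ft_force: [-0.8, 1.0, -3.9]
width: 49.6
```

Call:
move_arm(deltas=[[0,0,1.5,0,0,0]])

```text
t: 16.32
ee_pos: [544.7, 161.9, 29.3]
orientation: [-3.099, 0.511, -0.003]
ft_force: [0.1, 0.2, -4.3]
width: 49.9
```

```bash
python3 -c "
from h import *
p,r=state();print(jx(p),jy(p))"
```

```text
t 16.32 pos [544.7 161.9  29.3] psi -18.71 zaxis [ 0.002  0.    -1.   ] F [ 0.1  0.2 -4.3] M [ 0.01  0.02 -0.03] w 49.9 q6 2.17
466.3125356352528 324.72948910001895
```

Not yet touching (about 1.5 mm left). I'll move close to the corner while hovering, leaving about 3 mm gaps.

Call:
move_arm(deltas=[[4,-6,0,0,0,0.003],[4,-5,0,0,0,0],[0,0,0,0,0,0],[0,0,0,0,0,0]])

```text
t: 16.65
ee_pos: [557.7, 170.9, 29.8]
orientation: [-3.098, 0.516, -0.005]
ft_force: [-0.7, 0.1, -4.0]
width: 50.0
```

```bash
python3 -c "
from h import *
b=snap('side','s15')
p,r=state();print(jx(p),jy(p))
W=world(b);h=hsv(b)
g=(h[...,0]>45)&(h[...,0]<80)&(h[...,1]>100)&(abs(W[...,0]-p[0])<80)&(abs(W[...,1]-p[1])<80)&(W[...,2]>18)
P=W[g]; f=P[(P[:,2]<p[2]+15)&(P[:,2]>p[2]-1)]
for lo,hi in((0,20),(20,40),(40,60),(60,85)):
    s=f[(jx(f)>jx(p)-43+lo)&(jx(f)<jx(p)-43+hi)]; 
    if len(s)>5: print(lo,len(s),'jy p90',np.percentile(jy(s),[50,90,97]).round(1))
h=hsv(b); m=(h[...,0]>12)&(h[...,0]<32)&(h[...,1]>100)&(W[...,2]>20)&(W[...,2]<30)&(jy(W)>355)&(jy(W)<390)&(abs(jx(W)-455)<70)
hist('fence jy',jy(W[m]));hist('jx',jx(W[m]))
"
```

```text
t 16.70 pos [557.9 170.9  29.9] psi -18.90 zaxis [ 0.004  0.001 -1.   ] F [-0.4  0.6 -3.7] M [ 0.06 -0.05 -0.03] w 50.3 q6 2.18
476.01739155323196 337.47648532237565
0 123 jy p90 [350.3 363.8 364.3]
20 23 jy p90 [363.2 364.8 365.3]
60 19 jy p90 [363.1 363.8 364.3]
fence jy 310 pct 2,10,25,50,75,90,98: [363.2 366.6 369.  372.9 376.4 377.3 378. ]
jx 310 pct 2,10,25,50,75,90,98: [398.3 405.5 422.5 449.1 479.9 498.7 508.2]
```

Call:
move_arm(deltas=[[0,0,2.5,-0.001,-0.003,-0.006],[0,0,0,0,0,0]])

```text
t: 16.87
ee_pos: [558.2, 171.1, 28.1]
orientation: [-3.1, 0.505, -0.001]
ft_force: [-0.4, -0.1, -4.1]
width: 49.9
```

```bash
python3 -c "
from h import *
p,r=state();print(jx(p),jy(p))"
```

```text
t 16.87 pos [558.2 171.1  28.1] psi -18.50 zaxis [ 0.001  0.001 -1.   ] F [-0.4 -0.1 -4.1] M [-0.01 -0.02  0.02] w 49.9 q6 2.17
476.262459827 337.7175766182163
```

Call:
move_arm(deltas=[[0,0,1.2,0,0,0]])

```text
t: 16.95
ee_pos: [558.4, 171.1, 27.9]
orientation: [-3.099, 0.504, -0.002]
ft_force: [-6.3, -2.3, 21.7]
width: 50.0
```

Call:
move_arm(deltas=[[0,0,0,0,0,0]])

```text
t: 17.03
ee_pos: [558.4, 171.2, 28.2]
orientation: [-3.099, 0.504, -0.002]
ft_force: [0.5, -0.3, -4.2]
width: 50.0
```

The plate contact is at TCP z 27.9, and stiffness is about 25 N/mm. Now move towards the fence in small steps.

Call:
move_arm(deltas=[[0,-2,0.3,0,0,0]])

```text
t: 17.12
ee_pos: [558.8, 172.4, 28.0]
orientation: [-3.1, 0.504, -0.001]
ft_force: [-0.8, -15.0, 1.5]
width: 49.8
```

Call:
move_arm(deltas=[[0,-1,0.2,0,0,0]])

```text
t: 17.2
ee_pos: [558.8, 172.4, 27.9]
orientation: [3.1, -0.502, 0.0]
ft_force: [-2.9, -8.3, 5.6]
width: 49.6
```

```bash
cat >> h.py <<'E'
def js():
    p,r=state(); F=np.array(ctrl.get_obs()['ft_force']); print('jig: x %.2f y %.2f z %.2f'%(jx(p),jy(p),p[2]),'F on tool jx %.1f jy %.1f z %.1f'%(jx(F),jy(F),F[2]))
E
python3 -c "
from h import *
js()"
```

```text
t 17.20 pos [558.8 172.4  27.9] psi -18.38 zaxis [ 0.    -0.001 -1.   ] F [-2.9 -8.3  5.6] M [-1.36  0.29  0.16] w 49.6 q6 2.17
jig: x 476.41 y 339.12 z 27.92 F on tool jx -0.2 jy -8.8 z 5.6
```

Fence contact is at jig-y 339.1 (about 9 N). Relax that and slide towards the stop.

Call:
move_arm(deltas=[[2,0,0,0,0,0]])

```text
t: 17.28
ee_pos: [560.2, 171.6, 28.0]
orientation: [3.1, -0.501, -0.001]
ft_force: [-1.5, -0.4, -1.4]
width: 49.7
```

Call:
move_arm(deltas=[[1.5,0,0.1,0,0,0]])

```text
t: 17.37
ee_pos: [561.6, 171.2, 27.9]
orientation: [3.1, -0.501, -0.001]
ft_force: [-4.1, 0.4, 3.1]
width: 49.6
```

```bash
python3 -c "
from h import *
js()"
```

```text
t 17.37 pos [561.6 171.2  27.9] psi -18.37 zaxis [-0.001 -0.002 -1.   ] F [-4.1  0.4  3.1] M [0.31 0.38 0.06] w 49.6 q6 2.17
jig: x 479.41 y 338.88 z 27.93 F on tool jx -4.0 jy -0.9 z 3.1
```

Call:
move_arm(deltas=[[1.5,-0.2,0.05,0,0,0]])

```text
t: 17.45
ee_pos: [562.7, 171.0, 27.9]
orientation: [3.1, -0.502, -0.003]
ft_force: [-10.0, 2.3, 6.5]
width: 50.2
```

Call:
move_arm(deltas=[[1.5,-0.2,0.05,0,0,0]])

```text
t: 17.53
ee_pos: [562.7, 171.0, 27.9]
orientation: [3.099, -0.502, -0.008]
ft_force: [-12.2, 2.9, 9.8]
width: 49.8
```

```bash
python3 -c "
from h import *
js()"
```

```text
t 17.53 pos [562.7 171.   27.9] psi -18.41 zaxis [-0.005 -0.001 -1.   ] F [-12.2   2.9   9.8] M [0.76 1.45 0.05] w 49.8 q6 2.17
jig: x 480.55 y 339.01 z 27.94 F on tool jx -12.5 jy -1.1 z 9.8
```

The stop stands firm at jig-x 480.5 (12.5 N). Now push both with the tilt corrected.

Call:
move_arm(deltas=[[0.3,-1.8,-0.1,0.001,0.004,0]])

```text
t: 17.62
ee_pos: [562.6, 171.2, 28.0]
orientation: [3.097, -0.5, -0.005]
ft_force: [-1.1, -18.7, 4.3]
width: 49.6
```

Call:
move_arm(deltas=[[1.2,-1.2,0,0,0,0]])

```text
t: 17.7
ee_pos: [562.7, 171.1, 28.0]
orientation: [3.095, -0.499, -0.009]
ft_force: [-9.6, -2.1, 8.6]
width: 50.0
```

```bash
python3 -c "
from h import *
js()"
```

```text
t 17.70 pos [562.7 171.1  28. ] psi -18.33 zaxis [-0.007 -0.006 -1.   ] F [-9.6 -2.1  8.6] M [-0.01  1.18  0.12] w 50.0 q6 2.17
jig: x 480.51 y 339.09 z 28.01 F on tool jx -8.5 jy -5.0 z 8.6
```

```bash
python3 -c "
from h import *
p,r=state(); plan(p,-18.35,1)"
```

```text
t 17.70 pos [562.7 171.1  28. ] psi -18.33 zaxis [-0.007 -0.006 -1.   ] F [-9.6 -2.1  8.6] M [-0.01  1.18  0.12] w 50.0 q6 2.17
t 17.70 pos [562.7 171.1  28. ] psi -18.33 zaxis [-0.007 -0.006 -1.   ] F [-9.6 -2.1  8.6] M [-0.01  1.18  0.12] w 50.0 q6 2.17
[0.0, 0.0, 0.0, 0.0075, 0.0047, 0.0003]
```

Call:
move_arm(deltas=[[0.6,-0.8,0,0.008,0.005,0],[0.8,-1,0.1,0.004,0.003,0]])

```text
t: 17.87
ee_pos: [562.7, 171.1, 27.8]
orientation: [-3.101, 0.499, 0.0]
ft_force: [-5.6, -3.9, 9.6]
width: 49.2
```

```bash
python3 -c "
from h import *
js()"
```

```text
t 17.87 pos [562.7 171.1  27.8] psi -18.30 zaxis [ 0.     0.001 -1.   ] F [-5.6 -3.9  9.6] M [-0.96  1.23 -0.03] w 49.2 q6 2.16
jig: x 480.52 y 339.08 z 27.81 F on tool jx -4.1 jy -5.5 z 9.6
```

Call:
move_arm(deltas=[[1.2,-1.5,-0.2,0.003,0.003,0],[1.4,-1.7,-0.1,0.003,0.003,0]])

```text
t: 18.03
ee_pos: [562.7, 171.1, 27.8]
orientation: [-3.1, 0.499, 0.0]
ft_force: [-7.2, -6.8, 10.2]
width: 49.8
```

```bash
python3 -c "
from h import *
js()
for k in range(4): b=snap('side','s16'); js()
cv2.imwrite('pics/c16.png',cv2.resize(b['frame'][140:340,130:330],(600,600))[:,:,::-1])"
```

```text
t 18.03 pos [562.7 171.1  27.8] psi -18.28 zaxis [-0.     0.001 -1.   ] F [-7.2 -6.8 10.2] M [-1.35  1.47 -0.08] w 49.8 q6 2.16
jig: x 480.54 y 339.10 z 27.84 F on tool jx -4.8 jy -8.7 z 10.2
t 18.08 pos [562.7 171.1  27.9] psi -18.28 zaxis [-0.     0.001 -1.   ] F [-6.5 -4.7  8.4] M [-1.27  1.28 -0.09] w 50.0 q6 2.16
jig: x 480.54 y 339.12 z 27.88 F on tool jx -4.7 jy -6.5 z 8.4
t 18.13 pos [562.7 171.1  27.9] psi -18.28 zaxis [-0.     0.001 -1.   ] F [-6.8 -4.9  8.4] M [-1.23  1.31 -0.02] w 49.5 q6 2.16
jig: x 480.53 y 339.13 z 27.87 F on tool jx -4.9 jy -6.8 z 8.4
t 18.18 pos [562.7 171.1  27.9] psi -18.28 zaxis [-0.     0.001 -1.   ] F [-6.9 -6.5  8.6] M [-1.23  1.37 -0.1 ] w 49.9 q6 2.16
jig: x 480.54 y 339.10 z 27.86 F on tool jx -4.6 jy -8.3 z 8.6
t 18.23 pos [562.7 171.1  27.8] psi -18.28 zaxis [-0.     0.001 -1.   ] F [-6.2 -4.5  7.6] M [-1.21  1.29 -0.13] w 49.8 q6 2.16
jig: x 480.52 y 339.11 z 27.84 F on tool jx -4.5 jy -6.3 z 7.6
```

View pics/c16.png

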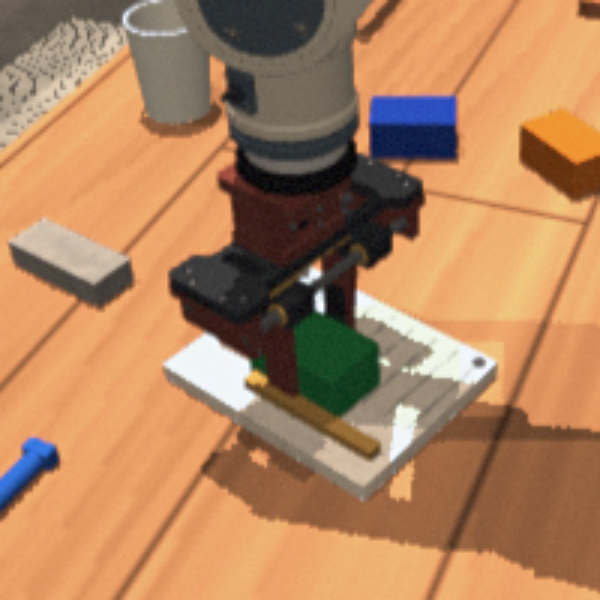

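The block lies against the fence and up to the stop, flat (zaxis vertical). But about 8 N of downforce means plate friction could be carrying much of the 5–8 N side force, so I'll press harder sideways and lighter downwards.

Call:
move_arm(deltas=[[3.5,-2.5,-0.4,0.005,0.006,0]])

```text
t: 18.32
ee_pos: [562.7, 171.0, 27.8]
orientation: [-3.1, 0.499, 0.003]
ft_force: [-17.6, -2.3, 16.2]
width: 50.0
```

```bash
python3 -c "
from h import *
js()"
```

```text
t 18.32 pos [562.7 171.   27.8] psi -18.29 zaxis [-0.002  0.002 -1.   ] F [-17.6  -2.3  16.2] M [-0.8   3.18 -0.08] w 50.0 q6 2.16
jig: x 480.58 y 339.06 z 27.83 F on tool jx -16.0 jy -7.7 z 16.2
```

Call:
move_arm(deltas=[[3,-4,-1,0.005,0.004,0]])

```text
t: 18.4
ee_pos: [562.6, 171.2, 27.9]
orientation: [3.101, -0.498, -0.008]
ft_force: [-8.6, -19.5, 2.9]
width: 49.7
```

```bash
python3 -c "
from h import *
js()"
```

```text
t 18.40 pos [562.6 171.2  27.9] psi -18.24 zaxis [-0.005  0.    -1.   ] F [ -8.6 -19.5   2.9] M [-3.65  1.18 -0.18] w 49.7 q6 2.16
jig: x 480.43 y 339.19 z 27.89 F on tool jx -2.0 jy -21.2 z 2.9
```

Call:
move_arm(deltas=[[3.6,-3,-0.7,0.004,0.007,0]])

```text
t: 18.48
ee_pos: [562.7, 171.1, 27.9]
orientation: [3.1, -0.498, -0.01]
ft_force: [-15.6, -2.2, 13.1]
width: 49.8
```

```bash
python3 -c "
from h import *
js()"
```

```text
t 18.48 pos [562.7 171.1  27.9] psi -18.26 zaxis [-0.006 -0.001 -1.   ] F [-15.6  -2.2  13.1] M [-0.24  2.18 -0.1 ] w 49.8 q6 2.16
jig: x 480.52 y 339.09 z 27.86 F on tool jx -14.1 jy -7.0 z 13.1
```

Call:
move_arm(deltas=[[2.5,-3,-0.5,0.004,0.012,0],[2.5,-3,-0.5,0.004,0.008,0]])

```text
t: 18.65
ee_pos: [562.9, 171.1, 27.9]
orientation: [3.096, -0.498, 0.003]
ft_force: [-9.2, -11.4, 8.5]
width: 49.9
```

```bash
python3 -c "
from h import *
js()
for k in range(3): b=snap('side','s17'); js()"
```

```text
t 18.65 pos [562.9 171.1  27.9] psi -18.28 zaxis [ 0.001 -0.006 -1.   ] F [ -9.2 -11.4   8.5] M [-1.46  1.82 -0.07] w 49.9 q6 2.18
jig: x 480.67 y 339.15 z 27.91 F on tool jx -5.1 jy -13.7 z 8.5
t 18.70 pos [562.8 171.1  27.9] psi -18.28 zaxis [ 0.001 -0.006 -1.   ] F [ -8.2 -11.1   8.6] M [-1.49  1.77 -0.05] w 49.8 q6 2.18
jig: x 480.63 y 339.13 z 27.91 F on tool jx -4.3 jy -13.1 z 8.6
t 18.75 pos [562.8 171.1  27.9] psi -18.28 zaxis [ 0.001 -0.006 -1.   ] F [ -8.3 -11.1   9.5] M [-1.43  1.8  -0.1 ] w 50.1 q6 2.18
jig: x 480.65 y 339.15 z 27.90 F on tool jx -4.4 jy -13.1 z 9.5
t 18.80 pos [562.8 171.1  27.9] psi -18.28 zaxis [ 0.001 -0.006 -1.   ] F [-8.5 -9.7  9.5] M [-1.42  1.82 -0.05] w 49.4 q6 2.18
jig: x 480.65 y 339.16 z 27.92 F on tool jx -5.0 jy -11.9 z 9.5
```

Call:
move_arm(deltas=[[3.8,-3,-0.8,0.008,0.006,0],[3.8,-3,-0.8,0.006,0.007,0]])

```text
t: 18.97
ee_pos: [562.8, 171.0, 27.8]
orientation: [3.099, -0.499, -0.002]
ft_force: [-14.8, -5.5, 10.2]
width: 49.6
```

```bash
python3 -c "
from h import *
js()
for k in range(2): b=snap('side','s17'); js()"
```

```text
t 18.97 pos [562.8 171.   27.8] psi -18.31 zaxis [-0.002 -0.003 -1.   ] F [-14.8  -5.5  10.2] M [-0.85  2.27  0.05] w 49.6 q6 2.17
jig: x 480.61 y 339.11 z 27.85 F on tool jx -12.3 jy -9.9 z 10.2
t 19.02 pos [562.8 171.   27.8] psi -18.30 zaxis [-0.002 -0.003 -1.   ] F [-13.2  -5.9   9.5] M [-0.97  2.19 -0.01] w 50.0 q6 2.17
jig: x 480.60 y 339.10 z 27.84 F on tool jx -10.7 jy -9.7 z 9.5
t 19.07 pos [562.8 171.1  27.8] psi -18.29 zaxis [-0.002 -0.003 -1.   ] F [-13.5  -6.8  10.6] M [-0.96  2.22  0.01] w 49.7 q6 2.17
jig: x 480.64 y 339.13 z 27.85 F on tool jx -10.7 jy -10.7 z 10.6
```

Call:
move_arm(deltas=[[3.8,-3.2,-1.3,0.006,0.006,0],[3.8,-3.2,-1.2,0.005,0.006,0]])

```text
t: 19.23
ee_pos: [562.7, 171.1, 27.9]
orientation: [3.098, -0.499, -0.008]
ft_force: [-12.2, -7.4, 7.6]
width: 49.6
```

```bash
python3 -c "
from h import *
js()
for k in range(2): b=snap('side','s17'); js()"
```

```text
t 19.23 pos [562.7 171.1  27.9] psi -18.29 zaxis [-0.006 -0.003 -1.   ] F [-12.2  -7.4   7.6] M [-1.16  1.79 -0.15] w 49.6 q6 2.17
jig: x 480.56 y 339.11 z 27.87 F on tool jx -9.3 jy -10.9 z 7.6
t 19.28 pos [562.7 171.1  27.9] psi -18.29 zaxis [-0.006 -0.003 -1.   ] F [-12.7  -6.2   7.5] M [-1.15  1.77 -0.1 ] w 50.2 q6 2.17
jig: x 480.53 y 339.12 z 27.87 F on tool jx -10.1 jy -9.9 z 7.5
t 19.33 pos [562.8 171.1  27.9] psi -18.30 zaxis [-0.006 -0.003 -1.   ] F [-11.8  -6.7   7.3] M [-1.1   1.8  -0.11] w 50.1 q6 2.17
jig: x 480.58 y 339.14 z 27.90 F on tool jx -9.1 jy -10.1 z 7.3
```

Call:
move_arm(deltas=[[5.5,-4.4,-1.8,0.007,0.01,0],[5.5,-4.4,-1.8,0.007,0.01,0]])

```text
t: 19.5
ee_pos: [562.8, 171.1, 27.9]
orientation: [3.095, -0.499, -0.014]
ft_force: [-18.0, -8.3, 7.7]
width: 49.7
```

```bash
python3 -c "
from h import *
js()
for k in range(4): b=snap('side','s18'); js()
p=np.array(ctrl.get_obs()['ee_pos'])
cv2.imwrite('pics/c18.png',cv2.resize(b['frame'][170:320,150:300],(600,600))[:,:,::-1])
W=world(b);h=hsv(b)
red=((h[...,0]<5)|(h[...,0]>172))&(h[...,1]>140)&(abs(W[...,0]-618)<50)&(abs(W[...,1]-145)<50)&(W[...,2]>12)&(W[...,2]<60)
g=(h[...,0]>45)&(h[...,0]<80)&(h[...,1]>100)&(abs(W[...,0]-p[0])<80)&(abs(W[...,1]-p[1])<80)&(W[...,2]>18)
hist('green jx',jx(W[g]));hist('green jy',jy(W[g]));hist('green z',W[g][:,2])
if red.sum()>5: hist('red z',W[red][:,2]);hist('red jx',jx(W[red]))
"
```

```text
t 19.50 pos [562.8 171.1  27.9] psi -18.31 zaxis [-0.01  -0.005 -1.   ] F [-18.   -8.3   7.7] M [-1.27  2.45 -0.07] w 49.7 q6 2.17
jig: x 480.62 y 339.15 z 27.92 F on tool jx -14.4 jy -13.5 z 7.7
t 19.55 pos [562.9 171.1  27.9] psi -18.31 zaxis [-0.01  -0.005 -1.   ] F [-18.   -9.2   7.9] M [-1.33  2.48 -0.08] w 50.0 q6 2.17
jig: x 480.67 y 339.15 z 27.94 F on tool jx -14.2 jy -14.4 z 7.9
t 19.60 pos [562.8 171.1  27.9] psi -18.31 zaxis [-0.01  -0.005 -1.   ] F [-17.3  -9.5   7.9] M [-1.28  2.47 -0.1 ] w 50.1 q6 2.17
jig: x 480.66 y 339.13 z 27.93 F on tool jx -13.5 jy -14.4 z 7.9
t 19.65 pos [562.8 171.1  27.9] psi -18.31 zaxis [-0.01  -0.005 -1.   ] F [-16.3  -8.2   7.7] M [-1.32  2.49 -0.11] w 50.0 q6 2.17
jig: x 480.61 y 339.13 z 27.91 F on tool jx -12.9 jy -12.9 z 7.7
t 19.70 pos [562.8 171.1  27.9] psi -18.31 zaxis [-0.01  -0.005 -1.   ] F [-17.1  -8.4   7.5] M [-1.28  2.49 -0.05] w 49.7 q6 2.17
jig: x 480.65 y 339.15 z 27.93 F on tool jx -13.5 jy -13.4 z 7.5
green jx 733 pct 2,10,25,50,75,90,98: [437.9 438.7 439.9 452.8 469.1 483.9 502.2]
green jy 733 pct 2,10,25,50,75,90,98: [317.4 322.8 330.8 344.9 360.7 365.3 366.8]
green z 733 pct 2,10,25,50,75,90,98: [ 23.7  31.2  42.4  54.8  56.   56.8 113.3]
```

View pics/c18.png

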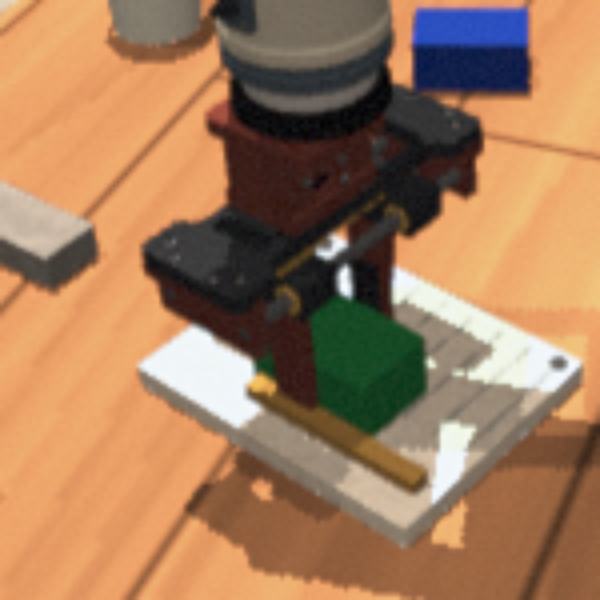

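The block sits against the fence at (330,410). The stop is hidden behind the gripper. Tool tilt has grown to 0.6°, so I'll check that the block itself is flat by comparing plane fits of its top and the plate.

```bash
cat >> h.py <<'E'
def planefit(n,P):
    A=np.c_[jx(P)-jx(P).mean(),jy(P)-jy(P).mean(),np.ones(len(P))]; z=P[:,2]
    for _ in range(3):
        c,*_r=np.linalg.lstsq(A,z,rcond=None); e=abs(A@c-z)<2.5; A,z=A[e],z[e]
    print(n,len(z),'slope jx,jy deg',np.degrees(c[:2]).round(2),'z',c[2].round(1))
def flat(f):
    im=dict(np.load(f'pics/{f}.npz')); W=world(im);h=hsv(im)
    g=(h[...,0]>45)&(h[...,0]<80)&(h[...,1]>100)&(abs(jx(W)-480)<45)&(abs(jy(W)-339)<30)&(W[...,2]>52)&(W[...,2]<60)
    planefit('green top',W[g])
    m=(W[...,2]>11)&(W[...,2]<20)&(abs(jx(W)-482)<92)&(abs(jy(W)-321)<72)
    planefit('plate',W[m])
E
python3 -c "
from h import *
flat('s16');flat('s18')
im=dict(np.load('pics/side0.npz'));W=world(im)
m=(W[...,2]>11)&(W[...,2]<20)&(abs(jx(W)-482)<92)&(abs(jy(W)-321)<72);planefit('plate0',W[m])
m=(hsv(im)[...,0]>50)&(hsv(im)[...,0]<75)&(W[...,2]>36)&(W[...,2]<44)&(abs(W[...,0]-597)<45)&(abs(W[...,1]+318)<45);planefit('green0',W[m])"
```

```text
green top 414 slope jx,jy deg [0.19 0.26] z 55.4
plate 1984 slope jx,jy deg [0.01 0.06] z 15.6
green top 427 slope jx,jy deg [ 0.08 -0.85] z 55.7
plate 1988 slope jx,jy deg [0.06 0.04] z 15.5
plate0 3352 slope jx,jy deg [0.02 0.06] z 15.5
green0 194 slope jx,jy deg [0.2  0.07] z 39.7
```

The block has rolled about 0.8° (its -y edge is slightly lifted). I'll level it with a turn correction and less lift.

Call:
move_arm(deltas=[[4.5,-4,-0.9,0.015,0.014,0],[4.8,-4,-1.2,0.01,0.01,0]])

```text
t: 19.87
ee_pos: [562.8, 171.0, 27.8]
orientation: [-3.099, 0.499, 0.004]
ft_force: [-16.3, -6.5, 8.7]
width: 49.6
```

```bash
python3 -c "
from h import *
b=snap('side','s19');js();b=snap('side','s19');js();flat('s19')"
```

```text
t 19.92 pos [562.9 171.   27.8] psi -18.28 zaxis [-0.003  0.003 -1.   ] F [-14.8  -7.1  10.6] M [-1.8   2.79 -0.12] w 49.7 q6 2.16
jig: x 480.72 y 339.08 z 27.84 F on tool jx -11.8 jy -11.4 z 10.6
t 19.97 pos [562.8 171.   27.8] psi -18.28 zaxis [-0.003  0.003 -1.   ] F [-15.   -7.8  11.4] M [-1.8   2.74 -0.16] w 50.0 q6 2.16
jig: x 480.67 y 339.08 z 27.80 F on tool jx -11.8 jy -12.1 z 11.4
green top 418 slope jx,jy deg [ 0.62 -0.05] z 55.4
plate 1976 slope jx,jy deg [0.01 0.11] z 15.5
```

Call:
move_arm(deltas=[[4.8,-4,-1,0.008,0.004,0]])

```text
t: 20.05
ee_pos: [562.9, 171.0, 27.8]
orientation: [-3.098, 0.498, 0.014]
ft_force: [-15.4, -8.6, 10.3]
width: 50.1
```

```bash
python3 -c "
from h import *
for k in range(4): b=snap('side','s20_%d'%k);js();flat('s20_%d'%k)"
```

```text
t 20.10 pos [562.9 171.   27.8] psi -18.26 zaxis [-0.009  0.005 -1.   ] F [-16.7  -7.9  12.3] M [-1.58  2.56  0.03] w 49.8 q6 2.15
jig: x 480.76 y 339.13 z 27.75 F on tool jx -13.4 jy -12.8 z 12.3
green top 415 slope jx,jy deg [0.18 0.07] z 55.4
plate 1976 slope jx,jy deg [0.04 0.06] z 15.5
t 20.15 pos [562.9 171.   27.7] psi -18.26 zaxis [-0.009  0.005 -1.   ] F [-16.6  -8.6  11.6] M [-1.56  2.5   0.07] w 49.7 q6 2.15
jig: x 480.76 y 339.13 z 27.74 F on tool jx -13.1 jy -13.4 z 11.6
green top 424 slope jx,jy deg [0.69 0.44] z 55.4
plate 1982 slope jx,jy deg [0.   0.06] z 15.6
t 20.20 pos [562.9 171.   27.7] psi -18.26 zaxis [-0.008  0.005 -1.   ] F [-16.1  -9.2  12.2] M [-1.68  2.53  0.02] w 50.1 q6 2.15
jig: x 480.75 y 339.12 z 27.74 F on tool jx -12.4 jy -13.7 z 12.2
green top 418 slope jx,jy deg [ 0.39 -0.21] z 55.5
plate 1973 slope jx,jy deg [0.01 0.11] z 15.6
t 20.25 pos [562.9 171.   27.7] psi -18.26 zaxis [-0.008  0.005 -1.   ] F [-15.8  -9.   11.8] M [-1.66  2.52 -0.02] w 50.0 q6 2.15
jig: x 480.78 y 339.12 z 27.75 F on tool jx -12.2 jy -13.5 z 11.8
green top 417 slope jx,jy deg [0.19 0.08] z 55.4
plate 1976 slope jx,jy deg [-0.01  0.07] z 15.5
```

Call:
move_arm(deltas=[[5.6,-4.6,-1.7,0.004,0.014,0],[5.6,-4.6,-1.7,0.007,0.009,0]])

```text
t: 20.42
ee_pos: [562.9, 171.0, 27.8]
orientation: [3.099, -0.498, -0.016]
ft_force: [-17.2, -9.6, 9.7]
width: 49.5
```

```bash
python3 -c "
from h import *
for k in range(4): b=snap('side','s21_%d'%k);js();flat('s21_%d'%k)"
```

```text
t 20.47 pos [563.  171.   27.8] psi -18.26 zaxis [-0.011 -0.001 -1.   ] F [-17.5  -9.1  10. ] M [-1.44  2.74 -0.08] w 50.2 q6 2.16
jig: x 480.78 y 339.15 z 27.84 F on tool jx -13.7 jy -14.2 z 10.0
green top 420 slope jx,jy deg [ 0.29 -0.43] z 55.5
plate 1990 slope jx,jy deg [0.01 0.05] z 15.6
t 20.52 pos [562.9 171.   27.8] psi -18.26 zaxis [-0.011 -0.001 -1.   ] F [-16.6  -9.7   9.6] M [-1.44  2.67 -0.07] w 49.8 q6 2.16
jig: x 480.76 y 339.16 z 27.85 F on tool jx -12.7 jy -14.4 z 9.6
green top 421 slope jx,jy deg [ 0.5 -0. ] z 55.5
plate 1989 slope jx,jy deg [0.04 0.09] z 15.5
t 20.57 pos [563.  171.1  27.9] psi -18.27 zaxis [-0.011 -0.001 -1.   ] F [-17.6  -9.1  11.2] M [-1.39  2.73  0.  ] w 49.8 q6 2.16
jig: x 480.79 y 339.17 z 27.86 F on tool jx -13.8 jy -14.1 z 11.2
green top 418 slope jx,jy deg [ 0.12 -0.31] z 55.5
plate 1985 slope jx,jy deg [-0.03  0.06] z 15.5
t 20.62 pos [563.  171.1  27.8] psi -18.27 zaxis [-0.011 -0.001 -1.   ] F [-18.5  -9.5  10.3] M [-1.43  2.75 -0.01] w 49.8 q6 2.16
jig: x 480.78 y 339.17 z 27.84 F on tool jx -14.6 jy -14.8 z 10.3
green top 420 slope jx,jy deg [ 0.36 -0.02] z 55.5
plate 1988 slope jx,jy deg [0.01 0.07] z 15.5
```

I want more certainty that the walls carry the load rather than plate friction, so one more step with less downforce.

Call:
move_arm(deltas=[[6,-5,-2.6,0.007,0.012,0]])

```text
t: 20.7
ee_pos: [562.9, 171.1, 27.9]
orientation: [3.097, -0.498, -0.018]
ft_force: [-14.1, -9.2, -5.8]
width: 49.9
```

```bash
python3 -c "
from h import *
for k in range(3): b=snap('side','s22_%d'%k);js();flat('s22_%d'%k)"
```

```text
t 20.75 pos [563.  171.1  27.9] psi -18.26 zaxis [-0.012 -0.003 -1.   ] F [-16.6 -10.7   4.4] M [-1.62  2.5  -0.09] w 50.0 q6 2.16
jig: x 480.77 y 339.20 z 27.93 F on tool jx -12.4 jy -15.4 z 4.4
green top 416 slope jx,jy deg [-0.02 -0.32] z 55.6
plate 1977 slope jx,jy deg [0.04 0.06] z 15.5
t 20.80 pos [562.9 171.1  27.9] psi -18.26 zaxis [-0.012 -0.003 -1.   ] F [-16.4  -9.4   2.5] M [-1.58  2.47 -0.06] w 49.6 q6 2.16
jig: x 480.76 y 339.18 z 27.93 F on tool jx -12.7 jy -14.1 z 2.5
green top 421 slope jx,jy deg [ 0.14 -0.7 ] z 55.5
plate 2003 slope jx,jy deg [-0.01  0.1 ] z 15.5
t 20.85 pos [563.  171.1  27.9] psi -18.26 zaxis [-0.012 -0.003 -1.   ] F [-16.   -9.4   3.5] M [-1.64  2.53 -0.03] w 49.9 q6 2.16
jig: x 480.78 y 339.18 z 27.92 F on tool jx -12.3 jy -13.9 z 3.5
green top 418 slope jx,jy deg [ 0.55 -0.27] z 55.6
plate 1978 slope jx,jy deg [0.02 0.1 ] z 15.5
```

Downforce is now about 3 N, with about 12 N and 14 N sideways. A small residual roll (~0.4°) shows in both the tool and the image, so I'll make one trim turn.

Call:
move_arm(deltas=[[6,-5,-2,0.013,0.012,0]])

```text
t: 20.93
ee_pos: [563.0, 171.1, 27.8]
orientation: [3.1, -0.498, -0.018]
ft_force: [-19.2, -10.9, 13.2]
width: 49.9
```

```bash
python3 -c "
from h import *
for k in range(4): b=snap('side','s23_%d'%k);js();flat('s23_%d'%k)
cv2.imwrite('pics/c23.png',b['frame'][:,:,::-1])"
```

```text
t 20.98 pos [563.  171.1  27.8] psi -18.24 zaxis [-0.012  0.    -1.   ] F [-17.2  -9.1   7.6] M [-1.9   2.72 -0.02] w 49.8 q6 2.16
jig: x 480.77 y 339.18 z 27.83 F on tool jx -13.5 jy -14.1 z 7.6
green top 419 slope jx,jy deg [0.61 0.12] z 55.5
plate 1972 slope jx,jy deg [-0.03  0.08] z 15.5
t 21.03 pos [562.9 171.1  27.8] psi -18.25 zaxis [-0.012  0.    -1.   ] F [-18.2  -9.5   7.8] M [-1.87  2.73 -0.05] w 49.6 q6 2.16
jig: x 480.76 y 339.16 z 27.84 F on tool jx -14.3 jy -14.8 z 7.8
green top 423 slope jx,jy deg [-0.04 -0.47] z 55.6
plate 1993 slope jx,jy deg [0.02 0.11] z 15.5
t 21.08 pos [562.9 171.1  27.8] psi -18.25 zaxis [-0.012  0.    -1.   ] F [-17.8  -9.8   8. ] M [-1.92  2.73 -0.06] w 50.2 q6 2.16
jig: x 480.76 y 339.17 z 27.84 F on tool jx -13.8 jy -14.9 z 8.0
green top 419 slope jx,jy deg [ 0.25 -0.  ] z 55.6
plate 1969 slope jx,jy deg [-0.04  0.09] z 15.5
t 21.13 pos [563.  171.1  27.8] psi -18.25 zaxis [-0.012  0.    -1.   ] F [-17.4  -8.7   7.3] M [-1.92  2.72 -0.11] w 49.8 q6 2.16
jig: x 480.78 y 339.18 z 27.84 F on tool jx -13.8 jy -13.7 z 7.3
green top 417 slope jx,jy deg [ 0.05 -0.27] z 55.5
plate 1995 slope jx,jy deg [-0.05  0.14] z 15.5
```

View pics/c23.png

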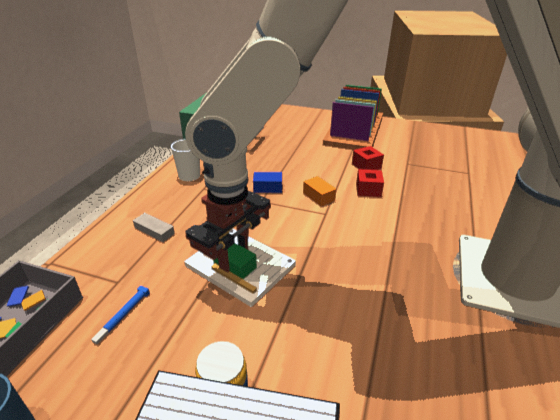

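The picture shows the block (240,262) pressed between the fence and the stop side, with blue, amber, the big red rings, tin and cutter where they were. The forces are steady, so I'll hand in.

```bash
python3 -c "
from h import *
print(ctrl.close_job()); js()"
```

```text
the job is handed in; nothing more can be done
None
the job is handed in; nothing more can be done
```

I fitted the stop first, then pressed the green block into the corner, and handed the job in at about 21 s with the robot still holding it.

**Stop:** I used the smallest red ring (46 mm square). It slid fully down the post: contact came at seating height, and its top measured z ≈ 49.5 mm (15 + 34).

**Green block:** It lies on the plate against the fence and the stop, and the position held steady. The side force on the tool was about 14 N towards the stop and 14 N towards the fence, with about 7–8 N downwards.

**Checks that fell short or disagreed:**
- **Force on the walls:** plate friction may carry some of the side force, so the true load on the fence and stop is somewhat lower than 14 N each.
- **Stop at the end:** the gripper hid it in the last pictures. Contact there is judged from force and position only; the block stopped about 1.5 mm past the nominal seat, at about the limit of the stop's play plus measuring error.
- **Flatness:** the last image fits of the block's top scatter by about ±0.4°, flat within noise. The tool itself leaned about 0.7°.

In the last side picture the tin, the cutter, the amber and blue blocks and the two larger red rings looked unmoved.

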